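Put up the raised picture ledge on the stall bench

TASK

Put the raised picture ledge together on its base board: slide the four tall metal sleeves right down over the four upright studs, then set the ledge squarely on top of them with the studs through its holes. After that draw every picture panel up out of the slotted rack and stand it fully home in the ledge's groove, side by side with their whole width in the groove. Leave the short sleeve and all the other goods where they lie.

Things in the scene. Friction and masses are not known exactly. Their poses are not given: they have to be found in the camera images.
- base: plywood base board fixed to the bench, 120 (x) x 240 (y) x 15 mm; origin at the centre of its underside, z up. Four upright studs stand on it at x = +-38, y = +-80 mm
- stud0 (a point): foot of one of the four upright steel studs, on its axis at the base board's top face. The stud is 13 mm in diameter and 55 mm tall from here, the last 5 mm a cone down to 6 mm
- stud1 (a point): foot of one of the four upright steel studs, on its axis at the base board's top face. The stud is 13 mm in diameter and 55 mm tall from here, the last 5 mm a cone down to 6 mm
- stud2 (a point): foot of one of the four upright steel studs, on its axis at the base board's top face. The stud is 13 mm in diameter and 55 mm tall from here, the last 5 mm a cone down to 6 mm
- stud3 (a point): foot of one of the four upright steel studs, on its axis at the base board's top face. The stud is 13 mm in diameter and 55 mm tall from here, the last 5 mm a cone down to 6 mm
- sleeve0: tall aluminium spacer sleeve standing upright on the bench at the start: a plain tube, outside 40 mm, bore 16 mm, 40 mm tall, 115 g; origin at the centre of its lower end, z along the bore. The four tall ones are alike and each fits any stud (1.5 mm clearance all round)
- sleeve1: tall aluminium spacer sleeve standing upright on the bench at the start: a plain tube, outside 40 mm, bore 16 mm, 40 mm tall, 115 g; origin at the centre of its lower end, z along the bore. The four tall ones are alike and each fits any stud (1.5 mm clearance all round)
- sleeve2: tall aluminium spacer sleeve standing upright on the bench at the start: a plain tube, outside 40 mm, bore 16 mm, 40 mm tall, 115 g; origin at the centre of its lower end, z along the bore. The four tall ones are alike and each fits any stud (1.5 mm clearance all round)
- sleeve3: tall aluminium spacer sleeve standing upright on the bench at the start: a plain tube, outside 40 mm, bore 16 mm, 40 mm tall, 115 g; origin at the centre of its lower end, z along the bore. The four tall ones are alike and each fits any stud (1.5 mm clearance all round)
- short_sleeve: leftover sleeve, 40 mm outside, 16 mm bore, only 18 mm tall; not part of this job. Origin at the centre of its lower end
- ledge: loose picture ledge, about 0.36 kg, flat on the bench right way up: plywood board 110 (x) x 220 (y) x 12 mm with four through holes of 17 mm at x = +-38, y = +-80 mm; along its middle a wooden rail (the place to grip it) 40 mm wide (x), 206 mm long (y), its top 42 mm above the board's underside and grooved along y. Origin: centre of the board's underside, z up. Fits either way round
- groove (a point): centre of the floor of the ledge's groove, 24 mm above the ledge's underside; axes as the ledge's. The groove runs along y the whole rail, 206 mm, ends open; 11 mm wide, 18 mm deep, its lips bevelled to 19 mm
- rack: slotted wooden rack block fixed to the bench, 220 (x) x 84 (y) x 50 mm tall; origin at the centre of its underside, z up. Four slots at x = -82.5, -27.5, 27.5, 82.5 mm, each 11 mm (x) x 60 mm (y) and 38 mm deep (floor 12 mm above the bench); two or three of them hold a panel
- panel0: picture panel standing upright in a rack slot at the start: a flat board 8 mm thick (x), 56 mm wide (y), 90 mm tall (z), 35 g, printed on both faces, either way round will do; origin at the centre of its lower edge. Two or three of the four panels are present, the others are None
- panel1: picture panel standing upright in a rack slot at the start: a flat board 8 mm thick (x), 56 mm wide (y), 90 mm tall (z), 35 g, printed on both faces, either way round will do; origin at the centre of its lower edge. Two or three of the four panels are present, the others are None
- panel2: picture panel standing upright in a rack slot at the start: a flat board 8 mm thick (x), 56 mm wide (y), 90 mm tall (z), 35 g, printed on both faces, either way round will do; origin at the centre of its lower edge. Two or three of the four panels are present, the others are None
- panel3: picture panel standing upright in a rack slot at the start: a flat board 8 mm thick (x), 56 mm wide (y), 90 mm tall (z), 35 g, printed on both faces, either way round will do; origin at the centre of its lower edge. Two or three of the four panels are present, the others are None
- folding_rule: folded wooden rule standing on edge, 16 (x) x 235 (y) x 30 mm; not part of the job. Origin at the centre of its underside
- game_box: white goods box, 85 (x) x 120 (y) x 32 mm; not part of the job. Origin at the centre of its underside
- card_box: black goods box, 70 (x) x 100 (y) x 45 mm; not part of the job. Origin at the centre of its underside
- stamp_pad: flat metal stamp pad, 55 (x) x 85 (y) x 17 mm; not part of the job. Origin at the centre of its underside
- tape_roll: cardboard-coloured roll lying flat, 72 mm outside, 24 mm tall; not part of the job. Origin at the centre of its underside
- screwdriver: screwdriver lying on the bench, 180 mm long along x; not part of the job. Origin at the centre of its underside
Not all that is in view belongs to the job. What is shaped like the sleeve2 but red is not meant.

How it is judged:
On the way, in this order (a step that is already met when the one before it is completed fails the run):
1. all four tall sleeves stand fully down over the studs, one on each (z of sleeve0 in the frame of base between 0.0125 and 0.0175 m and angle between each of sleeve0, sleeve1, sleeve2, sleeve3's own z axis and vertical below 0.06 rad and (horizontal distance between sleeve0 and stud0 below 0.003 m or horizontal distance between sleeve0 and stud1 below 0.003 m or horizontal distance between sleeve0 and stud2 below 0.003 m or horizontal distance between sleeve0 and stud3 below 0.003 m) and z of sleeve1 in the frame of base between 0.0125 and 0.0175 m and (horizontal distance between sleeve1 and stud0 below 0.003 m or horizontal distance between sleeve1 and stud1 below 0.003 m or horizontal distance between sleeve1 and stud2 below 0.003 m or horizontal distance between sleeve1 and stud3 below 0.003 m) and z of sleeve2 in the frame of base between 0.0125 and 0.0175 m and (horizontal distance between sleeve2 and stud0 below 0.003 m or horizontal distance between sleeve2 and stud1 below 0.003 m or horizontal distance between sleeve2 and stud2 below 0.003 m or horizontal distance between sleeve2 and stud3 below 0.003 m) and z of sleeve3 in the frame of base between 0.0125 and 0.0175 m and (horizontal distance between sleeve3 and stud0 below 0.003 m or horizontal distance between sleeve3 and stud1 below 0.003 m or horizontal distance between sleeve3 and stud2 below 0.003 m or horizontal distance between sleeve3 and stud3 below 0.003 m)), for 0.2 s.
2. the ledge rests level and square on the four sleeves, studs in its holes (all of step 1 and z of ledge in the frame of base between 0.052 and 0.058 m and horizontal distance between ledge and base below 0.004 m and angle between the y axis of ledge and the y axis of base, either way round below 0.06 rad and angle between ledge's own z axis and vertical below 0.05 rad), for 0.2 s.
At the end, for the whole second after the job is handed in: Each tall sleeve is down on the base board (2.5 mm) round a stud (3 mm); the ledge lies on the sleeves (height 3 mm, centre 4 mm, 3.4 deg square, 2.8 deg level); every panel present rests in the groove: foot 3 mm of its floor, 14 deg of upright, at most 2 mm past the ends (all of step 2 and z of panel0 in the frame of ledge between 0.021 and 0.027 m and x of panel0 in the frame of ledge between -0.004 and 0.004 m and y of panel0 in the frame of ledge between -0.077 and 0.077 m and angle between each of panel0, panel1, panel2, panel3's own z axis and vertical below 0.25 rad and linear speed of each of panel0, panel1, panel2, panel3, ledge below 0.02 m/s and z of panel1 in the frame of ledge between 0.021 and 0.027 m and x of panel1 in the frame of ledge between -0.004 and 0.004 m and y of panel1 in the frame of ledge between -0.077 and 0.077 m and z of panel2 in the frame of ledge between 0.021 and 0.027 m and x of panel2 in the frame of ledge between -0.004 and 0.004 m and y of panel2 in the frame of ledge between -0.077 and 0.077 m and z of panel3 in the frame of ledge between 0.021 and 0.027 m and x of panel3 in the frame of ledge between -0.004 and 0.004 m and y of panel3 in the frame of ledge between -0.077 and 0.077 m); the robot touches nothing.
It fails at once if the short sleeve or other goods on the bench were moved more than 30 mm (distance of any of short_sleeve, folding_rule, game_box, card_box, stamp_pad, tape_roll, screwdriver from where it was at the start of the episode above 0.03 m).
Of panel0, panel1, panel2, panel3 only 2 to 3 are there at a start; the rules pass over those that are not, and their reading is None.
At some moment in a run one of sleeve0, sleeve1, sleeve2, sleeve3, ledge may be knocked a few centimetres aside while the robot is not near it.
It also fails if it takes over 210 s, if anything falls off the work surface, if the arm or the gripper's body presses on something with over 40 N, if the wrist force passes 120 N, or if a joint passes its speed limit or range.

ROBOT

A 6-joint arm with a two-finger parallel gripper is mounted at the origin on the work surface. World frame = base frame: x ahead of the robot, y to its left, z up, the work surface at z = 0. Lengths are in m, angles in rad, forces in N, time in s.
With the tool pointing down it reaches from about 0.35 to 0.975 m from the base axis. Payload 4.9 kg.
Tool frame: the origin (TCP) lies on the centre line of the jaws, within the pads' length; the fingertips stand 11 mm ahead of it and the grasp point (between the pads) lies 8 mm behind it (manip.finger_overhang is the distance from the TCP to the fingertips, in m); y points along the fingers, z is the direction in which the jaws open and shut, and the axes are right-handed (so a half turn about y gives the same grasp; the last joint's range is limited). The gripper opens to 85 mm and grips with 20 to 120 N. Pads are 22 mm wide; open, the fingers measure 114 mm over their backs; the gripper's body (76 mm by 85 mm) begins 54 mm behind the grasp point. The pads swing forward as they close: fully open they stand 13 mm farther back than shut.
Start: joints at [1.028, 0.053, 1.613, -0, 1.476, -0.119], TCP at [0.257, 0.57, 0.242] pointing down, gripper open.
Joint ranges: [-3.01, 3.01], [-1.01, 2.22], [0.06, 2.58], [-1.02, 4.17], [0.09, 2.62], [-3.14, 3.14]. Speed limits (rad/s): [2.57, 2.57, 3.14, 3.14, 3.14, 3.14].

INTERFACE

Orientations are given as a unit quaternion [w, x, y, z].
In Python, from plant import readout, cams, workorder, manip gives the robot as it stands.
- The arm moves only by the tool play_rows, never from a script. Its arguments are lists of equal length, an entry for each row: "slide": the shift along the tool's x, y, z in cm, a list of three; "yaw": the turn about the tool's y in degrees; "grip": the closure, from -1 (fully open) to 1 (shut), so that 0 is half open. In form: {"slide": [[x, y, z], ...], "yaw": [yaw, ...], "grip": [grip, ...]}. A call has 1 to 12 rows; each row shifts and turns the commanded pose from where the row before left it, along the tool's axes as they then stand; what a row does not reach is not made up. A row lasts 1/10 s, in which the tool goes at most 50 mm and 8.59 degrees, less where a joint would pass 70% of its speed; a pose out of reach is approached as far as the arm can. A call with a gripper value outside its range is refused whole. The fingers move at their own pace and stop on an object; the grip force is fixed at half the most. Time passes only in rows, so rows that do not move let the fingers close. It gives the time, the measured TCP pose, the force and the opening at its end, in the units of the state.
- readout.state(): the state, without advancing time (a new reading comes with each control period).
- cams.grab_frame(name): name is "side" or "top" or "wrist"; returns a dict with "image" (384x512x3 uint8, red, green, blue), "mtx" (3x3 intrinsics, pixels), "dist" ([k1, k2, p1, p2, k3] as OpenCV has them; the pictures are not rectified), "R" (3x3) and "t" (3): a world point X has camera coordinates R X + t; the wrist camera has in their place "mount" (4x4, takes a point from camera to tool coordinates, whose origin is the TCP and whose axes are the tool frame's). Camera axes: x right, y down, z forward; pixel columns grow to the right and rows downward; lengths in m; the calibration is good to about 2 mm. A picture is of the moment at which its call begins: read the wrist's pose just before it. There is no depth.
- workorder.job_done(): hands the job in, once; it reports no verdict.
The state is a dict: "time": time; "joint_pos": joint angles; "joint_vel": joint speeds; "joint_efforts": joint torques, N m; "tool_pos": TCP position; "tool_rot": TCP orientation; "contact_force": force on the tool from outside, world axes, zero at the start; "ft_torque": the same for the moment, N m; "gripper_width": opening from 0.0 (shut) to 1.0 (fully open).
Only numpy, scipy, OpenCV 4.12 (cv2) and the standard library are available. Lean on these libraries where they do the work, as an engineer would, in place of code of your own. Each camera call takes 0.05 s, during which the arm holds its last target.

## Working session

There is one attempt and no reset: what is moved stays moved. The work goes in short steps, Python scripts to look and compute and a tool call to move; the robot and the scene stay as the last step left them, time stands still between calls to the robot, and variables do not carry over. Pictures are saved under pics/ and viewed, and the job is handed in when it is done.

Besides the shell and the picture viewer there is one more tool, called by a JSON object that holds its "api" and its "payload". play_rows: Moves the arm, as the interface text tells. Its arguments: {"type":"object","properties":{"slide":{"type":"array","items":{"type":"array","items":{"type":"number"}}},"yaw":{"type":"array","items":{"type":"number"}},"grip":{"type":"array","items":{"type":"number"}}},"required":["slide","yaw","grip"]}

```bash
ls; mkdir -p pics; python3 - <<'E'
from plant import readout, cams, workorder, manip
import cv2
print(readout.state()); print([a for a in dir(manip) if a[0]!='_'])
for n in ["side","top","wrist"]:
    f=cams.grab_frame(n); cv2.imwrite(f"pics/{n}0.png",f["image"][:,:,::-1])
    print(n,{k:v for k,v in f.items() if k!="image"})
E
```

```text
pics
{'time': 0.0, 'joint_pos': array([ 1.02803926e+00,  5.33190764e-02,  1.61428164e+00, -2.28214023e-05,
        1.47602384e+00, -1.18998113e-01]), 'joint_vel': array([-7.74059886e-04,  5.75581975e-04, -5.04017546e-04, -1.86397929e-05,
        5.70577606e-04,  1.07413447e-03]), 'joint_efforts': array([-3.81518585e-04, -3.93687594e+01, -3.70175278e+01, -1.77546635e-04,
        7.20072974e-03,  4.34122242e-06]), 'tool_pos': array([0.25668434, 0.56919706, 0.24109381]), 'tool_rot': array([-0.69061181,  0.69197586, -0.1489279 ,  0.14847632]), 'contact_force': array([ 0.28140428, -0.08311269,  0.14152303]), 'ft_torque': array([-0.0250923 ,  0.04404827, -0.06549443]), 'gripper_width': 1.0028151819901912}
['IKError', 'finger_overhang']
side {'mtx': array([[356.8346226 ,   0.        , 265.23475761],
       [  0.        , 356.8346226 , 188.20701408],
       [  0.        ,   0.        ,   1.        ]]), 'dist': array([0.00512983, 0.        , 0.        , 0.        , 0.        ]), 'R': array([[ 0.92410627, -0.38201917,  0.00943219],
       [-0.18501235, -0.46887019, -0.86367307],
       [ 0.334
[... 469 characters left out ...]
05248219e-02,  2.80328763e-04, -9.98166653e-01]]), 't': array([-0.03655002,  0.56136278,  1.02809748])}
wrist {'mtx': array([[338.83386518,   0.        , 250.12346176],
       [  0.        , 338.83386518, 193.74708352],
       [  0.        ,   0.        ,   1.        ]]), 'dist': array([0.01245981, 0.        , 0.        , 0.        , 0.        ]), 'mount': array([[-6.65387704e-04,  9.50372325e-01,  3.11114128e-01,
        -8.09232511e-02],
       [ 2.42191192e-04, -3.11114035e-01,  9.50372558e-01,
        -1.32927127e-01],
       [ 9.99999749e-01,  7.07715316e-04, -2.31603530e-05,
        -2.37038698e-04],
       [ 0.00000000e+00,  0.00000000e+00,  0.00000000e+00,
         1.00000000e+00]])}
```

View pics/top0.png

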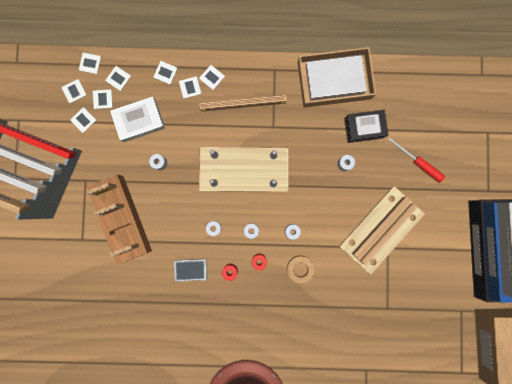

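View pics/side0.png

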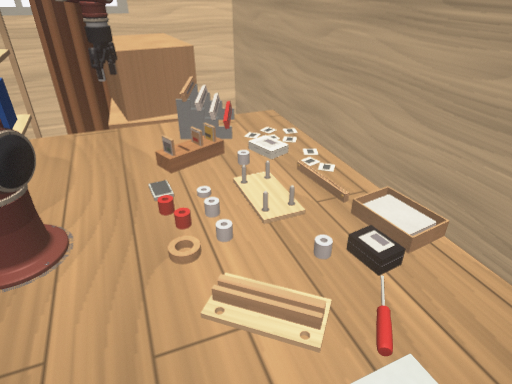

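View pics/wrist0.png

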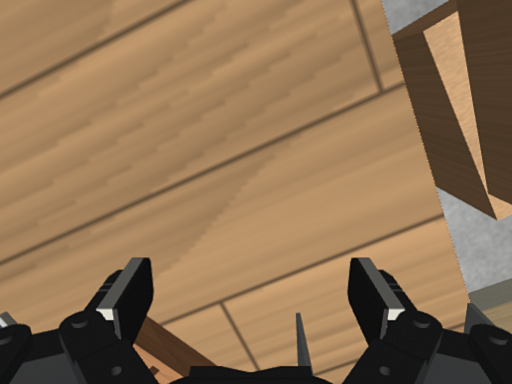

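```bash
cat > h.py <<'E'
from plant import readout, cams, workorder, manip
import cv2, numpy as np
from scipy.spatial.transform import Rotation as Rn
def tool():
    s=readout.state(); q=s["tool_rot"]; return Rn.from_quat([q[1],q[2],q[3],q[0]]).as_matrix(), np.array(s["tool_pos"]), s
def grab(n,save=None):
    R,p,s=tool()
    f=cams.grab_frame(n)
    if n=="wrist":
        M=f["mount"]; Rw=R@M[:3,:3]; tw=R@M[:3,3]+p   # cam->world
        f["R"]=Rw.T; f["t"]=-Rw.T@tw
    if save: cv2.imwrite(save,f["image"][:,:,::-1])
    return f
def ray(f,uv,z):
    uv=np.atleast_2d(np.array(uv,float))
    n=cv2.undistortPoints(uv.reshape(-1,1,2),f["mtx"],f["dist"]).reshape(-1,2)
    d=np.c_[n,np.ones(len(n))]@f["R"]; c=-f["R"].T@f["t"]
    s=(z-c[2])/d[:,2]; return c+s[:,None]*d
def proj(f,X):
    X=np.atleast_2d(np.array(X,float))
    r,_=cv2.Rodrigues(f["R"]); return cv2.projectPoints(X,r,f["t"],f["mtx"],f["dist"])[0].reshape(-1,2)
def crop(f,x0,y0,x1,y1,k,name):
    cv2.imwrite(name,cv2.resize(f["image"][y0:y1,x0:x1,::-1],None,fx=k,fy=k,interpolation=cv2.INTER_CUBIC))
def yawinfo():
    R,p,s=tool()
    # jaw direction (tool z) in world, angle
    return p, np.degrees(np.arctan2(R[1,2],R[0,2])), R
E
python3 - <<'E'
from h import *
np.set_printoptions(precision=4,suppress=True)
f=grab("top")
crop(f,70,140,230,290,4,"pics/t1.png"); crop(f,190,130,440,290,3,"pics/t2.png")
print(yawinfo())
for n,uv,z in [("s",(157,161),.04),("s",(347,162),.04),("short",(213,228),.018),("s",(251,231),.04),("s",(293,232),.04),("base",(244,169),.015),("ledge",(382,230),.03),("rack",(120,220),.05)]:
    print(n,ray(f,uv,z)[0])
s=grab("side"); crop(s,140,110,340,260,4,"pics/s1.png")
E
```

```text
(array([0.2568, 0.5694, 0.2415]), np.float64(65.71679560587391), array([[ 0.9115, -0.0007,  0.4112],
       [-0.4112, -0.0011,  0.9115],
       [-0.0002, -1.    , -0.0013]]))
s [0.6267 0.251  0.04  ]
s [ 0.6371 -0.2506  0.04  ]
short [0.4535 0.1001 0.018 ]
s [ 0.4492 -0.002   0.04  ]
s [ 0.4494 -0.1118  0.04  ]
base [0.6142 0.0219 0.015 ]
ledge [ 0.4603 -0.3472  0.03  ]
rack [0.4694 0.3374 0.05  ]
```

View pics/t1.png

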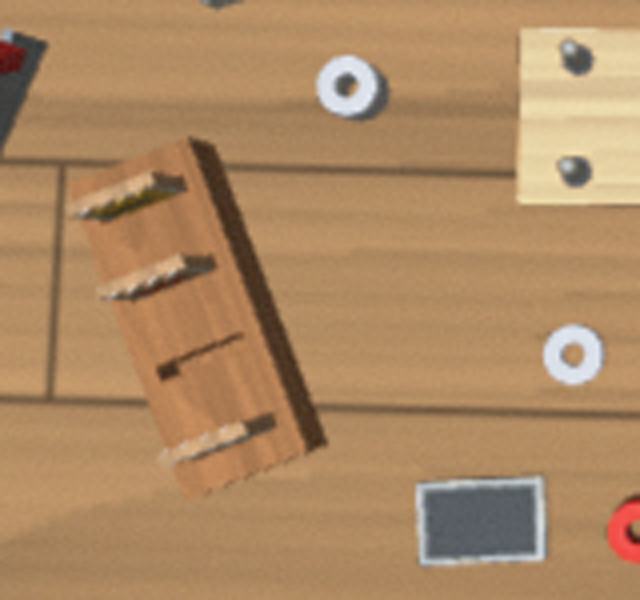

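View pics/t2.png

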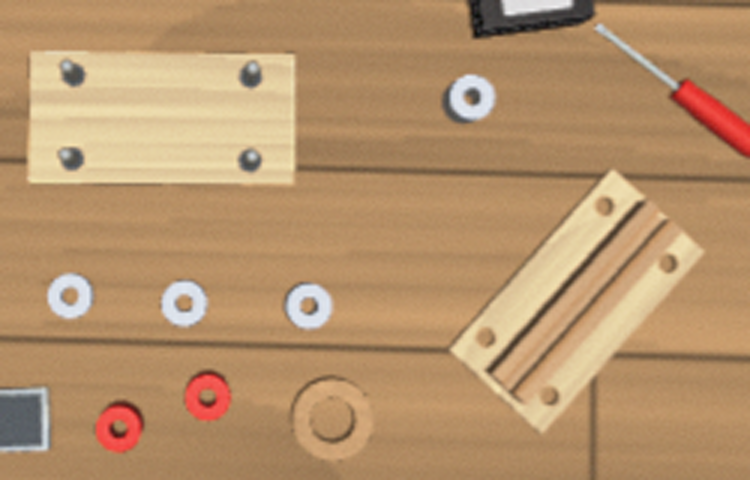

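View pics/s1.png

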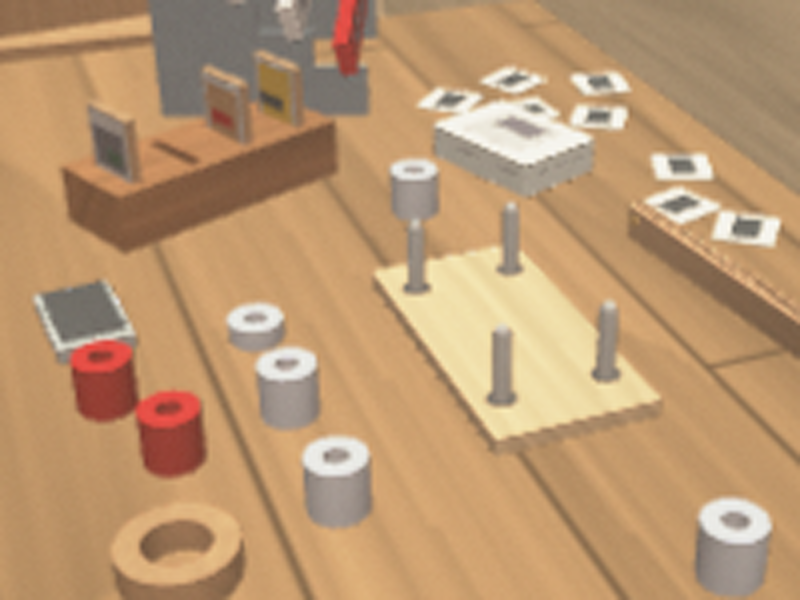

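```bash
python3 - <<'E'
from h import *
np.set_printoptions(precision=4,suppress=True)
f=grab("top"); im=f["image"].astype(int)
hsv=cv2.cvtColor(f["image"],cv2.COLOR_RGB2HSV)
# sleeve top: bright, low saturation
m=((hsv[...,1]<45)&(hsv[...,2]>175)).astype(np.uint8)
for n,(u,v),z in [("A",(157,161),.04),("B",(347,162),.04),("short",(213,228),.018),("C",(251,231),.04),("D",(293,232),.04)]:
    sub=np.zeros_like(m); sub[v-14:v+15,u-14:u+15]=m[v-14:v+15,u-14:u+15]
    c,_=cv2.findContours(sub,cv2.RETR_EXTERNAL,cv2.CHAIN_APPROX_NONE); c=max(c,key=cv2.contourArea)
    (x,y),r=cv2.minEnclosingCircle(c); M=cv2.moments(c); cc=(M["m10"]/M["m00"],M["m01"]/M["m00"])
    P=ray(f,[cc],z)[0]; w=ray(f,[(cc[0]-r,cc[1]),(cc[0]+r,cc[1])],z)
    print(n,cc,r,P,"diam",np.linalg.norm(w[0]-w[1]))
# base
m=((hsv[...,0]>15)&(hsv[...,0]<32)&(hsv[...,2]>195)&(hsv[...,1]>50)&(hsv[...,1]<140)).astype(np.uint8)
cv2.imwrite("pics/mb.png",m*255)
m=cv2.morphologyEx(m,cv2.MORPH_CLOSE,np.ones((7,7)))
m=cv2.morphologyEx(m,cv2.MORPH_OPEN,np.ones((5,5)))
cs,_=cv2.findContours(m,cv2.RETR_EXTERNAL,cv2.CHAIN_APPROX_NONE)
for c in cs:
    if cv2.contourArea(c)<1500: continue
    for z in (.015,.012):
        W=ray(f,c.reshape(-1,2),z)[:,:2]
        (cx,cy),(w,h),a=cv2.minAreaRect((W*1000).astype(np.float32)); print("rect",cx,cy,w,h,a,z)
E
```

```text
A (156.11789924973203, 160.84994640943194) 7.511662006378174 [0.627  0.2534 0.04  ] diam 0.03958382498593311
B (347.06089743589746, 161.86217948717947) 7.45889139175415 [ 0.6375 -0.2507  0.04  ] diam 0.039375706265314905
short (212.67106710671067, 228.18371837183716) 7.43595027923584 [0.453 0.101 0.018] diam 0.03969675701852297
C (250.8317659352142, 230.79414838035527) 7.526117324829102 [ 0.4497 -0.0016  0.04  ] diam 0.03934113331026084
D (292.7377919320594, 231.69320594479828) 7.552003860473633 [ 0.4502 -0.1111  0.04  ] diam 0.039473215812904354
rect 462.4771423339844 -355.60894775390625 201.33816528320312 422.8612060546875 15.413630485534668 0.015
rect 462.37274169921875 -356.56549072265625 201.91610717773438 424.0749206542969 15.41363525390625 0.012
rect 614.8826293945312 22.99835968017578 118.46324920654297 240.34230041503906 0.6742202639579773 0.015
rect 615.2156982421875 23.128448486328125 118.80325317382812 241.03213500976562 0.6742410659790039 0.012
```

View pics/mb.png

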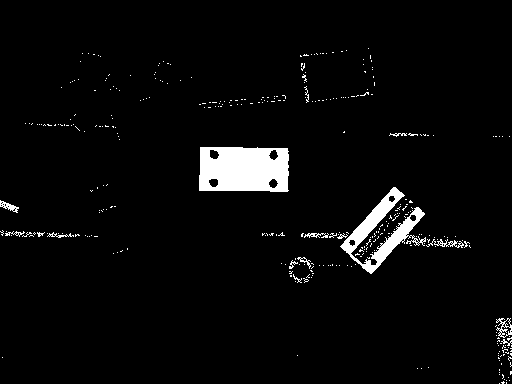

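{"api": "play_rows", "payload": {"slide": [[0, 0, 0], [0, 0, 0], [0, 0, 0], [1.5, 0, -4.4], [1.5, 0, -4.4], [1.5, 0, -4.4], [1.5, 0, -4.4], [1.5, 0, -4.4], [1.5, 0, -4.4], [1.5, 0, -4.4], [1.5, 0, -4.4], [1.5, 0, -4.4]], "yaw": [-8.3, -8.3, -8.3, 0, 0, 0, 0, 0, 0, 0, 0, 0], "grip": [-1, -1, -1, -1, -1, -1, -1, -1, -1, -1, -1, -1]}}

```text
time: 1.5
tool_pos: [0.3965, 0.1734, 0.2426]
tool_rot: [0.707, -0.707, -0.004, 0.004]
contact_force: [1.1, 0.3, -0.3]
gripper_width: 1.004
```

```bash
cat >> h.py <<'E'
def go(P,ang=None):
    """print slide in cm (after yaw) and yaw deg for target TCP P, jaw angle ang deg"""
    p,a,R=yawinfo(); dy=0
    if ang is not None:
        dy=-(((ang-a)+90)%180-90)
    R2=R@Rn.from_rotvec([0,np.radians(dy),0]).as_matrix()
    d=(R2.T@(np.array(P)-p))*100
    print("at",np.round(p,4),"jaw",round(a,2),"-> slide cm",np.round(d,2),"yaw",round(dy,2),"w",round(readout.state()["gripper_width"],3))
E
python3 - <<'E'
from h import *
go([.4497,-.0016,.15],90.67)
E
```

```text
at [0.3965 0.1734 0.2426] jaw 90.64 -> slide cm [  5.11   9.26 -17.57] yaw -0.03 w 1.004
```

{"api": "play_rows", "payload": {"slide": [[1.2, 2.3, -4.4], [1.2, 2.3, -4.4], [1.3, 2.3, -4.4], [1.4, 2.4, -4.4], [0, 0, 0], [0, 0, 0]], "yaw": [0, 0, 0, 0, 0, 0], "grip": [-1, -1, -1, -1, -1, -1]}}

```text
time: 2.1
tool_pos: [0.4473, 0.0038, 0.1512]
tool_rot: [0.707, -0.707, -0.002, 0.004]
contact_force: [-0.2, -0.2, 0.5]
gripper_width: 1.003
```

```bash
python3 - <<'E'
from h import *
go([.4497,-.0016,.15],90.67)
f=grab("wrist","pics/w1.png")
print(proj(f,[[.4497,-.0016,.04]]))
E
```

```text
at [0.4473 0.0038 0.1512] jaw 90.47 -> slide cm [ 0.23  0.12 -0.54] yaw -0.2 w 1.003
[[242.61512873 198.1761443 ]]
```

View pics/w1.png

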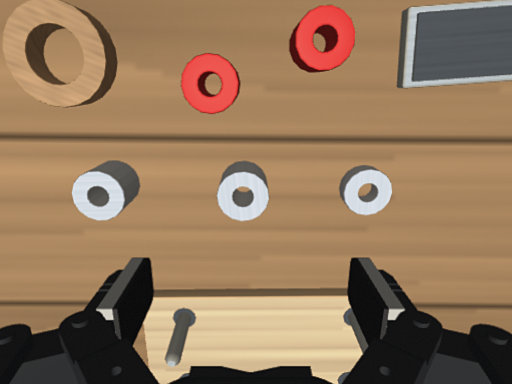

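```bash
cat >> h.py <<'E'
def sleeves(f,z=.04,near=None):
    hsv=cv2.cvtColor(f["image"],cv2.COLOR_RGB2HSV)
    m=((hsv[...,1]<45)&(hsv[...,2]>165)).astype(np.uint8)
    cs,_=cv2.findContours(m,cv2.RETR_EXTERNAL,cv2.CHAIN_APPROX_NONE); out=[]
    for c in cs:
        if cv2.contourArea(c)<100 or cv2.contourArea(c)>6000: continue
        W=ray(f,cv2.convexHull(c).reshape(-1,2),z)[:,:2]*1000
        (x,y),r=cv2.minEnclosingCircle(W.astype(np.float32))
        M=cv2.moments((cv2.convexHull(c))); 
        P=ray(f,[(M["m10"]/M["m00"],M["m01"]/M["m00"])],z)[0]
        if 16<r<24: out.append((np.round(P,4),round(r,1),(round(M["m10"]/M["m00"],1),round(M["m01"]/M["m00"],1))))
    return out
E
python3 - <<'E'
from h import *
f=grab("wrist")
for o in sleeves(f): print(o)
E
```

```text
(array([ 0.448 , -0.0017,  0.04  ]), 19.7, (241.5, 194.9))
(array([ 0.4485, -0.1114,  0.04  ]), 19.6, (96.9, 194.0))
(array([0.4439, 0.093 , 0.04  ]), 18.0, (366.4, 191.1))
```

{"api": "play_rows", "payload": {"slide": [[0.15, 0, -0.5], [0, 3, 0], [0, 3, 0], [0, 3, 0], [0, 2.4, 0], [0, 1.5, 0], [0, 0, 0], [0, 0, 0], [0, 0, 0]], "yaw": [-0.2, 0, 0, 0, 0, 0, 0, 0, 0], "grip": [-0.3, -0.3, -0.3, -0.3, -0.3, -0.3, -0.3, -0.3, -0.3]}}

```text
time: 3.1
tool_pos: [0.4507, -0.0004, 0.0245]
tool_rot: [-0.707, 0.707, 0.006, -0.004]
contact_force: [0.2, -0.6, 1.3]
gripper_width: 0.648
```

```bash
python3 - <<'E'
from h import *
go([.4488,-.0017,.022],90.67)
f=grab("wrist","pics/w2.png");print(sleeves(f))
E
```

```text
at [ 4.507e-01 -4.000e-04  2.450e-02] jaw 90.87 -> slide cm [-0.19  0.25 -0.13] yaw 0.2 w 0.648
[(array([0.4378, 0.0851, 0.04  ]), 16.6, (468.7, 269.3))]
```

View pics/w2.png

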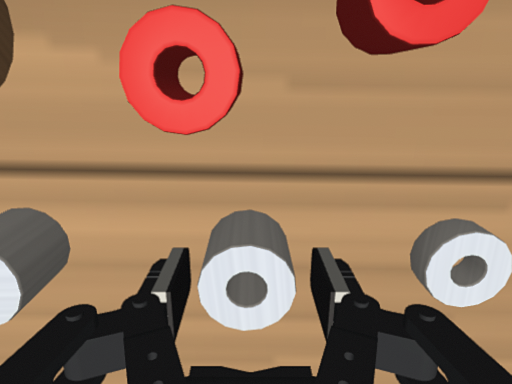

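```bash
python3 - <<'E'
from h import *
f=grab("wrist"); print(ray(f,[(246,289)],.04)); R,p,s=tool(); print(proj(f,[p+[0,0,.0155]]), s["contact_force"])
E
```

```text
[[ 0.44836463 -0.00185477  0.04      ]]
[[249.11648017 293.45755356]] [ 0.6916228  -0.17536965 -0.18122844]
```

{"api": "play_rows", "payload": {"slide": [[-0.15, 0.2, -0.1], [0, 0, 0], [0, 0, 0], [0, 0, 0], [0, 0, 0], [0, 0, 0], [0, 0, 0]], "yaw": [0, 0, 0, 0, 0, 0, 0], "grip": [-0.3, 1, 1, 1, 1, 1, 1]}}

```text
time: 3.9
tool_pos: [0.4482, -0.0018, 0.0214]
tool_rot: [-0.707, 0.707, 0.005, -0.005]
contact_force: [-0.6, 0.0, 5.0]
gripper_width: 0.455
```

```bash
python3 - <<'E'
from h import *
go([.4488,-.0017,.022],90.67)
f=grab("wrist","pics/w3.png");print(sleeves(f))
E
```

```text
at [ 0.4482 -0.0018  0.0214] jaw 90.82 -> slide cm [ 0.06 -0.06  0.  ] yaw 0.15 w 0.455
[(array([0.4373, 0.0839, 0.04  ]), 16.6, (473.1, 277.9))]
```

View pics/w3.png

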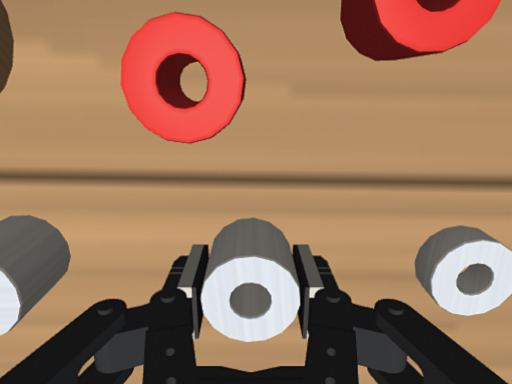

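{"api": "play_rows", "payload": {"slide": [[0, -2, 0], [0, -4.5, 0], [0, -4.5, 0.5], [0.5, -4.5, 0.7], [0.5, -4.5, 0.7], [0, 0, 0], [0, 0, 0]], "yaw": [0, 0, 0, 0, 0, 0, 0], "grip": [1, 1, 1, 1, 1, 1, 1]}}

```text
time: 4.65
tool_pos: [0.4579, 0.0177, 0.2214]
tool_rot: [-0.707, 0.707, 0.006, -0.005]
contact_force: [-0.5, 1.0, -1.7]
gripper_width: 0.451
```

```bash
python3 - <<'E'
from h import *
go([.577,-.057,.1],90.67)
f=grab("wrist","pics/w4.png")
c,s=np.cos(np.radians(.67)),np.sin(np.radians(.67))
for x in(-.038,.038):
  for y in (-.08,.08):
    X=[.6149+c*x-s*y,.023+s*x+c*y,.07]; print(np.round(X,4),proj(f,[X]), proj(f,[X[:2]+[.015]]))
E
```

```text
at [0.4579 0.0177 0.2214] jaw 90.84 -> slide cm [11.8  12.16 -7.61] yaw 0.17 w 0.451
[ 0.5778 -0.0574  0.07  ] [[171.32267598 296.88456468]] [[182.10844954 267.65632676]]
[0.576  0.1026 0.07  ] [[334.66754832 297.48440703]] [[323.16896172 268.17606649]]
[ 0.6538 -0.0566  0.07  ] [[176.18347412 359.07905672]] [[185.75521618 323.45799791]]
[0.652  0.1034 0.07  ] [[328.89618641 359.63214888]] [[318.76782869 323.94170261]]
```

View pics/w4.png

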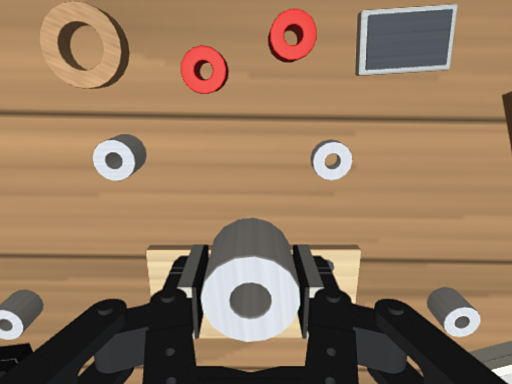

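{"api": "play_rows", "payload": {"slide": [[4.5, 0, 0], [4.5, 0, 0], [4.5, 0, 0], [4.5, 0, 0.1], [4.5, 0, 0.2], [4.5, 0, 0.1], [0, 0, 0], [0, 0, 0]], "yaw": [0, 0, 0, 0, 0, 0, 0, 0], "grip": [1, 1, 1, 1, 1, 1, 1, 1]}}

```text
time: 5.5
tool_pos: [0.7263, 0.0253, 0.2155]
tool_rot: [0.707, -0.707, -0.002, 0.008]
contact_force: [-0.1, 0.1, -1.5]
gripper_width: 0.455
```

```bash
python3 - <<'E'
from h import *
go([.577,-.057,.1],90.67)
f=grab("wrist","pics/w5.png")
c,s=np.cos(np.radians(.67)),np.sin(np.radians(.67))
for x in(-.038,.038):
  for y in (-.08,.08):
    X=[.6149+c*x-s*y,.023+s*x+c*y,.07]; print(np.round(X,4),proj(f,[X]), proj(f,[X[:2]+[.015]]))
hsv=cv2.cvtColor(f["image"],cv2.COLOR_RGB2HSV)
E
```

```text
at [0.7263 0.0253 0.2155] jaw 90.81 -> slide cm [-14.93  11.66  -8.06] yaw 0.14 w 0.455
[ 0.5778 -0.0574  0.07  ] [[137.49546524 -16.81444303]] [[157.46916974   1.41322828]]
[0.576  0.1026 0.07  ] [[360.321028  -16.0149135]] [[340.78070398   2.05777735]]
[ 0.6538 -0.0566  0.07  ] [[147.29899145  93.90861862]] [[164.15241533  92.58376038]]
[0.652  0.1034 0.07  ] [[350.15508114  94.56019465]] [[333.75953195  93.1285187 ]]
```

View pics/w5.png

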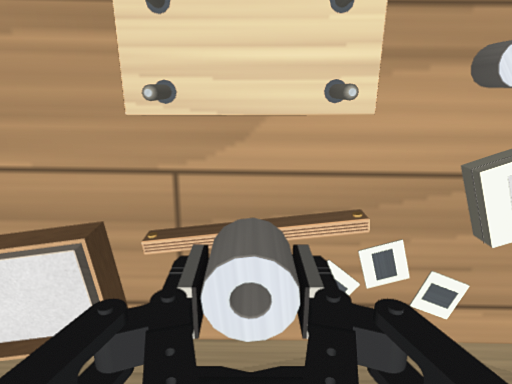

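{"api": "play_rows", "payload": {"slide": [[-4, 0, 0], [-2.5, 0, 0], [0, 0, 0], [0, 0, 0]], "yaw": [0, 0, 0, 0], "grip": [1, 1, 1, 1]}}

```text
time: 5.95
tool_pos: [0.6613, 0.0245, 0.2213]
tool_rot: [-0.707, 0.707, 0.005, -0.005]
contact_force: [0.1, 0.6, -0.7]
gripper_width: 0.455
```

```bash
python3 - <<'E'
from h import *
go([.577,-.057,.1],90.67)
f=grab("wrist","pics/w6.png")
c,s=np.cos(np.radians(.67)),np.sin(np.radians(.67))
for x in(-.038,.038):
  for y in (-.08,.08):
    X=[.6149+c*x-s*y,.023+s*x+c*y,.07]; print(np.round(X,4),proj(f,[X]), proj(f,[X[:2]+[.015]]))
crop(f,110,0,400,230,2.7,"pics/w6c.png")
E
```

```text
at [0.6613 0.0245 0.2213] jaw 90.81 -> slide cm [-8.54 12.12 -8.05] yaw 0.14 w 0.455
[ 0.5778 -0.0574  0.07  ] [[147.94984308  77.37675341]] [[164.64273539  78.2101398 ]]
[0.576  0.1026 0.07  ] [[350.05018061  78.04089028]] [[333.80306448  78.76492408]]
[ 0.6538 -0.0566  0.07  ] [[156.10173677 170.67241789]] [[170.39824401 157.30632486]]
[0.652  0.1034 0.07  ] [[341.54298455 171.2584417 ]] [[327.71443709 157.80602328]]
```

View pics/w6c.png

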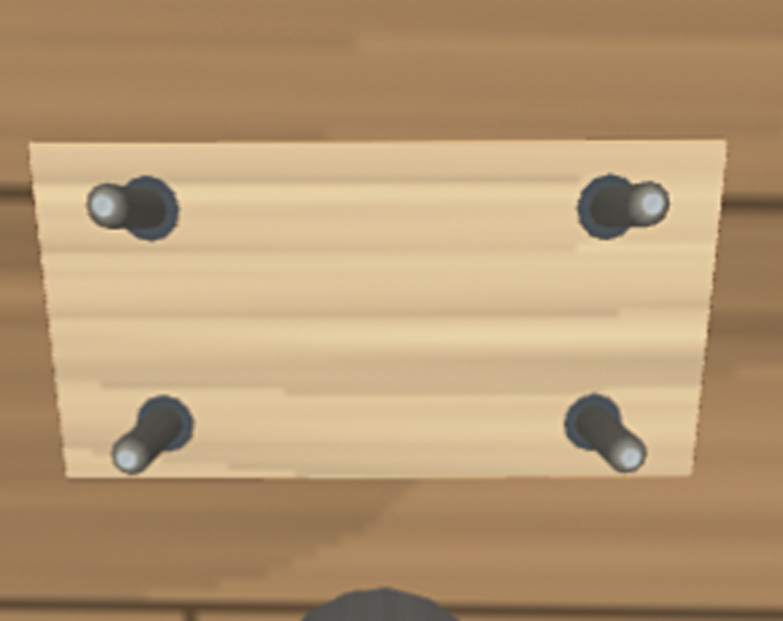

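```bash
python3 - <<'E'
from h import *
np.set_printoptions(precision=4,suppress=True)
f=grab("wrist"); hsv=cv2.cvtColor(f["image"],cv2.COLOR_RGB2HSV)
m=((hsv[...,1]<45)&(hsv[...,2]>150)).astype(np.uint8)
P=[]
for u,v in [(147,76),(352,75),(156,169),(343,169)]:
    s=np.zeros_like(m); s[v-8:v+9,u-8:u+9]=m[v-8:v+9,u-8:u+9]; M=cv2.moments(s,True)
    q=(M["m10"]/M["m00"],M["m01"]/M["m00"]); X=ray(f,[q],.07)[0]; P.append(X); print(q,M["m00"],X)
P=np.array(P); print(P.mean(0)); print(np.linalg.norm(P[0]-P[1]),np.linalg.norm(P[2]-P[3]),np.linalg.norm(P[0]-P[2]), np.degrees(np.arctan2(*( (P[1]-P[0]+P[3]-P[2])[[0,1]]*[-1,1]))))
E
```

```text
(147.79661016949152, 74.27118644067797) 59.0 [ 0.5764 -0.0574  0.07  ]
(351.1311475409836, 73.72131147540983) 61.0 [0.5736 0.1031 0.07  ]
(156.625, 168.41666666666666) 48.0 [ 0.6527 -0.056   0.07  ]
(343.0, 168.0) 47.0 [0.6499 0.1044 0.07  ]
[0.6131 0.0235 0.07  ]
0.16052612284753684 0.16048515278873945 0.07636074943652933 0.9913512352048448
```

```bash
cat >> h.py <<'E'
def held(f,dz):
    """held sleeve top centre relative to TCP (tool-level xy world), top at TCP z+dz"""
    R,p,s=tool()
    hsv=cv2.cvtColor(f["image"],cv2.COLOR_RGB2HSV)
    m=((hsv[...,1]<30)&(hsv[...,2]>190)).astype(np.uint8); m[:,:185]=0; m[:,315:]=0; m[:230]=0
    cs,_=cv2.findContours(m,cv2.RETR_EXTERNAL,cv2.CHAIN_APPROX_NONE); c=max(cs,key=cv2.contourArea)
    W=ray(f,cv2.convexHull(c).reshape(-1,2),p[2]+dz)[:,:2]
    (x,y),r=cv2.minEnclosingCircle((W*1000).astype(np.float32)); M=cv2.moments(cv2.convexHull(c))
    X=ray(f,[(M["m10"]/M["m00"],M["m01"]/M["m00"])],p[2]+dz)[0]
    print("held off mm",np.round((X-p)[:2]*1000,2),np.round([x-p[0]*1000,y-p[1]*1000,r],2),M["m10"]/M["m00"],M["m01"]/M["m00"])
E
python3 - <<'E'
from h import *
held(grab("wrist"),.0186)
go([.5764,-.0574,.12],90.99)
E
```

```text
held off mm [-0.11  0.38] [ 0.81  0.38 19.53] 250.2296052803214 298.7340794657066
at [0.6628 0.0244 0.2214] jaw 90.81 -> slide cm [-8.79 10.13 -8.03] yaw -0.18 w 0.452
```

{"api": "play_rows", "payload": {"slide": [[-3, 3, -2.7], [-3, 3.3, -2.7], [-2.7, 3.7, -2.6], [0, 0, 0], [0, 0, 0], [0, 0, 0]], "yaw": [-0.2, 0, 0, 0, 0, 0], "grip": [1, 1, 1, 1, 1, 1]}}

```text
time: 6.7
tool_pos: [0.5817, -0.0544, 0.1263]
tool_rot: [-0.707, 0.707, 0.008, -0.005]
contact_force: [-0.2, 0.3, -0.2]
gripper_width: 0.449
```

```bash
python3 - <<'E'
from h import *
go([.5764,-.0574,.037],90.99)
E
```

```text
at [ 0.5817 -0.0544  0.1263] jaw 91.03 -> slide cm [-0.57  8.93 -0.29] yaw 0.04 w 0.449
```

{"api": "play_rows", "payload": {"slide": [[-0.57, 1.5, -0.29], [0, 1.2, 0], [0, 0, 0], [0, 0, 0]], "yaw": [0, 0, 0, 0], "grip": [1, 1, 1, 1]}}

```text
time: 7.1
tool_pos: [0.5736, -0.057, 0.0964]
tool_rot: [0.707, -0.707, -0.006, 0.007]
contact_force: [-0.6, 0.2, -1.4]
gripper_width: 0.454
```

```bash
python3 - <<'E'
from h import *
go([.5764,-.0574,.037],90.99)
grab("side","pics/s2.png");f=grab("wrist","pics/w7.png")
print(readout.state()["contact_force"])
E
```

```text
at [ 0.5736 -0.057   0.0964] jaw 91.04 -> slide cm [ 0.29  5.94 -0.05] yaw 0.05 w 0.454
[ 0.07697562 -0.46972908 -0.72420124]
```

View pics/w7.png

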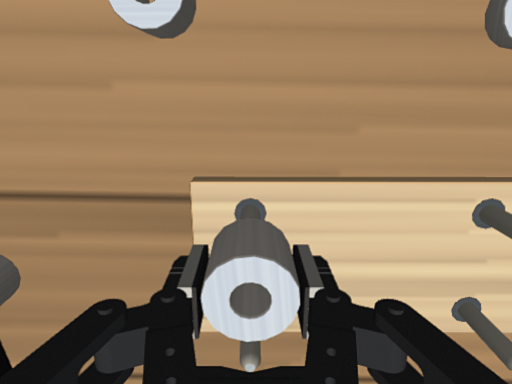

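```bash
python3 - <<'E'
from h import *
for i in range(8):
    R,p,s=tool(); print(np.round(p,4),np.round(R[:,1],4)); cams.grab_frame("side")
E
```

```text
[ 0.5742 -0.0572  0.0975] [ 5.e-04 -1.e-04 -1.e+00]
[ 0.5744 -0.0573  0.0977] [ 1.e-03 -2.e-04 -1.e+00]
[ 0.5744 -0.0573  0.0978] [ 1.1e-03 -3.0e-04 -1.0e+00]
[ 0.5743 -0.0574  0.0978] [ 1.e-03 -2.e-04 -1.e+00]
[ 0.5743 -0.0574  0.0978] [ 1.e-03 -2.e-04 -1.e+00]
[ 0.5742 -0.0574  0.0977] [ 8.e-04 -2.e-04 -1.e+00]
[ 0.5741 -0.0574  0.0976] [ 6.e-04 -2.e-04 -1.e+00]
[ 0.574  -0.0574  0.0975] [ 4.e-04 -1.e-04 -1.e+00]
```

{"api": "play_rows", "payload": {"slide": [[0.2, 0, 0], [0, 0, 0], [0, 0, 0], [0, 0, 0], [0, 0, 0], [0, 0, 0]], "yaw": [0, 0, 0, 0, 0, 0], "grip": [1, 1, 1, 1, 1, 1]}}

```text
time: 8.2
tool_pos: [0.5759, -0.0573, 0.0972]
tool_rot: [-0.707, 0.707, 0.006, -0.006]
contact_force: [-0.2, 0.4, -1.5]
gripper_width: 0.453
```

```bash
python3 - <<'E'
from h import *
for i in range(3):
  go([.5764,-.0574,.037],90.99); f=grab("wrist")
held(f,.0186)
E
```

```text
at [ 0.5759 -0.0573  0.0972] jaw 91.02 -> slide cm [ 0.05  6.02 -0.01] yaw 0.03 w 0.453
at [ 0.5758 -0.0573  0.0972] jaw 91.02 -> slide cm [ 0.06  6.02 -0.01] yaw 0.03 w 0.452
at [ 0.5759 -0.0573  0.0972] jaw 91.02 -> slide cm [ 0.05  6.02 -0.01] yaw 0.03 w 0.449
held off mm [0.15 0.36] [ 1.06  0.35 19.52] 250.23890234059724 298.7813012575178
```

{"api": "play_rows", "payload": {"slide": [[0.05, 1, 0], [0, 1, 0], [0, 0.8, 0], [0, 0, 0], [0, 0, 0]], "yaw": [0, 0, 0, 0, 0], "grip": [1, 1, 1, 1, 1]}}

```text
time: 8.85
tool_pos: [0.576, -0.0572, 0.0685]
tool_rot: [0.707, -0.707, -0.006, 0.007]
contact_force: [0.4, -0.3, -0.4]
gripper_width: 0.457
```

```bash
python3 - <<'E'
from h import *
go([.5764,-.0574,.037],90.99); f=grab("wrist","pics/w8.png"); print(readout.state()["contact_force"])
s=grab("side"); crop(s,200,140,330,240,5,"pics/s3.png")
E
```

```text
at [ 0.576  -0.0572  0.0685] jaw 91.02 -> slide cm [ 0.05  3.15 -0.02] yaw 0.03 w 0.457
[ 0.6678111   0.45078393 -1.28201363]
```

View pics/w8.png

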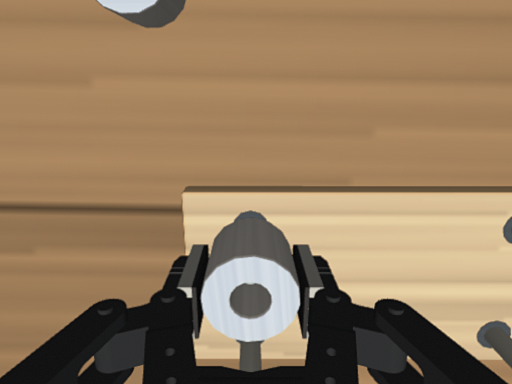

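View pics/s3.png

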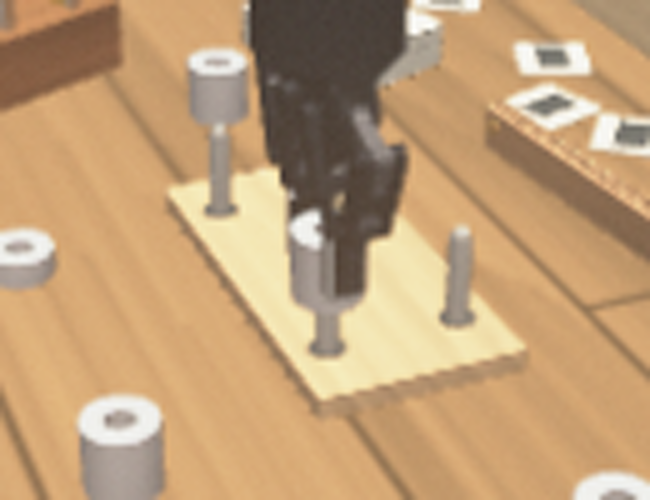

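{"api": "play_rows", "payload": {"slide": [[0, 1, 0], [0, 1, 0], [0, 0.9, 0], [0, 0.2, 0], [0, 0, 0], [0, 0, 0]], "yaw": [0, 0, 0, 0, 0, 0], "grip": [1, 1, 1, 1, 1, 1]}}

```text
time: 9.55
tool_pos: [0.5766, -0.0573, 0.0382]
tool_rot: [-0.707, 0.707, 0.006, -0.006]
contact_force: [0.4, -0.2, -0.4]
gripper_width: 0.453
```

```bash
python3 - <<'E'
from h import *
go([.5764,-.0574,.037],90.99); print(readout.state()["contact_force"])
E
```

```text
at [ 0.5766 -0.0573  0.0382] jaw 91.02 -> slide cm [-0.02  0.12 -0.01] yaw 0.03 w 0.453
[ 0.39881402 -0.15650252 -0.43846543]
```

{"api": "play_rows", "payload": {"slide": [[0, 0, 0], [0, 0, 0], [0, 0, 0], [0, -2.5, 0], [0, -4.5, 0], [0, -4, 0], [-4.2, 0, -1.8], [-4.2, 0, -1.8], [-4.4, 0, -1.8], [0, 0, 0], [0, 0, 0], [0, 0, 0]], "yaw": [0, 0, 0, 0, 0, 0, 0, 0, 0, 0, 0, 0], "grip": [-0.3, -0.3, -0.3, -0.3, -0.3, -0.3, -0.3, -0.3, -0.3, -0.3, -0.3, -0.3]}}

```text
time: 10.75
tool_pos: [0.4503, -0.1136, 0.149]
tool_rot: [-0.707, 0.707, 0.007, -0.006]
contact_force: [0.6, -1.1, 0.6]
gripper_width: 0.65
```

```bash
python3 - <<'E'
from h import *
go([.4485,-.1114,.022],90.99); f=grab("wrist","pics/w9.png"); print(sleeves(f)); print(sleeves(f,.055))
go([.4485,-.1114,.022],90.99)
E
```

```text
at [ 0.4503 -0.1136  0.149 ] jaw 91.03 -> slide cm [-0.2  12.7   0.23] yaw 0.04 w 0.65
[(array([ 0.591 , -0.0587,  0.04  ]), 20.9, (309.3, 348.2)), (array([0.4462, 0.0746, 0.04  ]), 17.7, (502.1, 195.0)), (array([ 0.4485, -0.111 ,  0.04  ]), 19.8, (253.4, 193.5))]
[(array([ 0.5772, -0.0621,  0.055 ]), 19.6, (309.3, 348.2)), (array([0.4414, 0.0629, 0.055 ]), 16.6, (502.1, 195.0)), (array([ 0.4436, -0.1112,  0.055 ]), 18.5, (253.4, 193.5))]
at [ 0.4505 -0.1135  0.1489] jaw 91.06 -> slide cm [-0.21 12.69  0.22] yaw 0.07 w 0.651
```

View pics/w9.png

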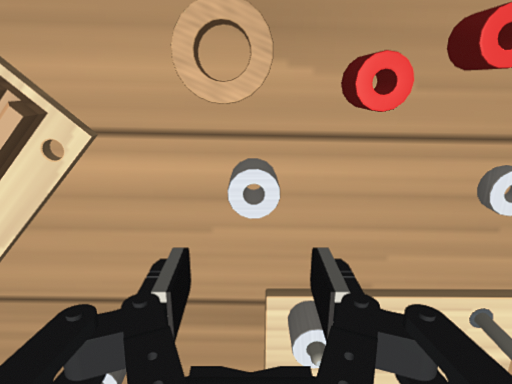

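{"api": "play_rows", "payload": {"slide": [[-0.2, 3, 0.23], [0, 3, 0], [0, 3, 0], [0, 2.4, 0], [0, 1.3, 0], [0, 0, 0], [0, 0, 0], [0, 0, 0], [0, 0, 0]], "yaw": [0, 0, 0, 0, 0, 0, 0, 0, 0], "grip": [-0.3, -0.3, -0.3, -0.3, -0.3, -0.3, -0.3, -0.3, -0.3]}}

```text
time: 11.7
tool_pos: [0.4485, -0.1117, 0.0227]
tool_rot: [-0.707, 0.707, 0.007, -0.005]
contact_force: [-1.3, 0.2, -0.2]
gripper_width: 0.649
```

```bash
python3 - <<'E'
from h import *
go([.4485,-.111,.022],90.99); f=grab("wrist"); held(f,.018)
E
```

```text
at [ 0.4485 -0.1117  0.0227] jaw 91.03 -> slide cm [-0.    0.07  0.07] yaw 0.04 w 0.649
held off mm [-0.33  0.71] [ 0.54  0.7  19.55] 251.29229032088648 296.2460217425555
```

{"api": "play_rows", "payload": {"slide": [[0, 0.07, 0.05], [0, 0, 0], [0, 0, 0], [0, 0, 0], [0, 0, 0], [0, -2, 0], [0, -4.5, 0], [0, -4.5, 0], [4.2, 0, 1], [4.2, 0, 1.1], [4.2, 0, 1.1], [4.2, 0, 1.1]], "yaw": [0, 0, 0, 0, 0, 0, 0, 0, 0, 0, 0, 0], "grip": [-0.3, 1, 1, 1, 1, 1, 1, 1, 1, 1, 1, 1]}}

```text
time: 12.95
tool_pos: [0.6154, -0.064, 0.1296]
tool_rot: [0.707, -0.707, -0.006, 0.007]
contact_force: [-0.3, -1.1, -1.1]
gripper_width: 0.445
```

{"api": "play_rows", "payload": {"slide": [[3.6, 0, 1], [0, 0, 0], [0, 0, 0], [0, 0, 0], [0, 0, 0], [0, 0, 0]], "yaw": [0, 0, 0, 0, 0, 0], "grip": [1, 1, 1, 1, 1, 1]}}

```text
time: 13.55
tool_pos: [0.6496, -0.0545, 0.1307]
tool_rot: [-0.707, 0.707, 0.006, -0.006]
contact_force: [0.1, -1.2, -1.0]
gripper_width: 0.444
```

```bash
python3 - <<'E'
from h import *
f=grab("wrist","pics/w10.png"); held(f,.018);go([.6527,-.056,.097],90.99); 
s=grab("top"); hsv=cv2.cvtColor(s["image"],cv2.COLOR_RGB2HSV)
E
```

```text
held off mm [1.31 0.36] [ 2.13  0.29 19.54] 250.19648731826382 300.95333227210017
at [ 0.6497 -0.0545  0.1308] jaw 90.98 -> slide cm [ 0.3   3.38 -0.16] yaw -0.01 w 0.449
```

View pics/w10.png

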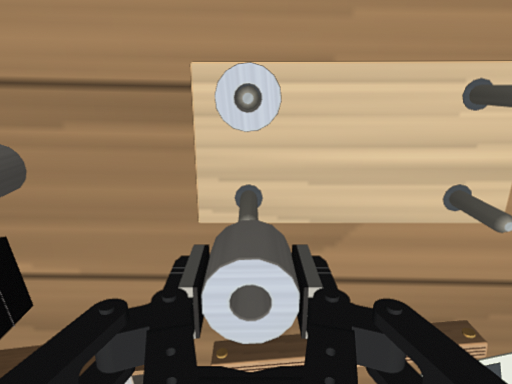

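{"api": "play_rows", "payload": {"slide": [[0.2, 1.5, -0.17], [0, 1.9, 0], [0, 0, 0], [0, 0, 0], [0, 0, 0], [0, 0, 0], [0, 0, 0]], "yaw": [0, 0, 0, 0, 0, 0, 0], "grip": [1, 1, 1, 1, 1, 1, 1]}}

```text
time: 14.35
tool_pos: [0.6529, -0.0559, 0.0975]
tool_rot: [-0.707, 0.707, 0.007, -0.006]
contact_force: [0.1, 0.5, -1.5]
gripper_width: 0.44
```

```bash
python3 - <<'E'
from h import *
go([.6517,-.0562,.037],90.99);f=grab("wrist");held(f,.0185); go([.6517,-.0562,.037],90.99)
E
```

```text
at [ 0.6529 -0.0559  0.0975] jaw 91.02 -> slide cm [-0.13  6.05 -0.03] yaw 0.03 w 0.44
held off mm [1.36 0.36] [ 2.13  0.3  19.45] 250.19283702640945 300.93543758967
at [ 0.6528 -0.0559  0.0974] jaw 91.02 -> slide cm [-0.12  6.03 -0.03] yaw 0.03 w 0.442
```

{"api": "play_rows", "payload": {"slide": [[-0.13, 0, 0], [0, 1, 0], [0, 1, 0], [0, 0.8, 0], [0, 0, 0], [0, 0, 0]], "yaw": [0, 0, 0, 0, 0, 0], "grip": [1, 1, 1, 1, 1, 1]}}

```text
time: 15.0
tool_pos: [0.6506, -0.0558, 0.0678]
tool_rot: [0.707, -0.707, -0.006, 0.007]
contact_force: [-0.1, -1.4, -2.0]
gripper_width: 0.449
```

```bash
python3 - <<'E'
from h import *
go([.6517,-.0562,.037],90.99);f=grab("wrist");held(f,.0185);print(readout.state()["contact_force"])
E
```

```text
at [ 0.6506 -0.0558  0.0678] jaw 91.02 -> slide cm [ 0.11  3.08 -0.04] yaw 0.03 w 0.449
held off mm [0.46 0.38] [ 1.23  0.33 19.28] 250.08530805687204 300.8941012665006
[-0.33408268  0.37851361 -0.82626917]
```

{"api": "play_rows", "payload": {"slide": [[0.05, 1, 0], [0, 1, 0], [0, 0.9, 0], [0, 0.1, 0], [0, 0, 0], [0, 0, 0]], "yaw": [0, 0, 0, 0, 0, 0], "grip": [1, 1, 1, 1, 1, 1]}}

```text
time: 15.65
tool_pos: [0.6517, -0.0559, 0.0386]
tool_rot: [-0.707, 0.707, 0.006, -0.006]
contact_force: [-0.5, 0.0, -0.8]
gripper_width: 0.442
```

{"api": "play_rows", "payload": {"slide": [[0, 0, 0], [0, 0, 0], [0, 0, 0], [0, -2.5, 0], [0, -4.5, 0], [0, -4, 0], [-0.3, 0, 4.5], [-0.3, 0, 4.5], [-0.3, 0, 4.5], [-0.3, 0, 4.5], [-0.3, 0, 4.5], [-0.3, 0, 4.5]], "yaw": [0, 0, 0, 0, 0, 0, 0, 0, 0, 0, 0, 0], "grip": [-0.3, -0.3, -0.3, -0.3, -0.3, -0.3, -0.3, -0.3, -0.3, -0.3, -0.3, -0.3]}}

```text
time: 16.85
tool_pos: [0.6285, 0.2156, 0.149]
tool_rot: [0.707, -0.707, -0.007, 0.006]
contact_force: [0.6, 0.9, 0.5]
gripper_width: 0.652
```

{"api": "play_rows", "payload": {"slide": [[-0.3, 0, 4], [0, 0, 0], [0, 0, 0], [0, 0, 0], [0, 0, 0], [0, 0, 0]], "yaw": [0, 0, 0, 0, 0, 0], "grip": [-0.3, -0.3, -0.3, -0.3, -0.3, -0.3]}}

```text
time: 17.45
tool_pos: [0.6254, 0.2525, 0.1485]
tool_rot: [-0.707, 0.707, 0.006, -0.006]
contact_force: [0.4, -0.3, 0.1]
gripper_width: 0.646
```

```bash
python3 - <<'E'
from h import *
go([.6255,.2537,.022],90.99); f=grab("wrist","pics/w11.png"); print(sleeves(f)); 
E
```

```text
at [0.6254 0.2525 0.1485] jaw 90.92 -> slide cm [ 0.02 12.65  0.12] yaw -0.07 w 0.646
[(array([0.7688, 0.4757, 0.04  ]), 19.9, (501.3, 355.2)), (array([0.625, 0.254, 0.04 ]), 19.7, (251.8, 195.8))]
```

View pics/w11.png

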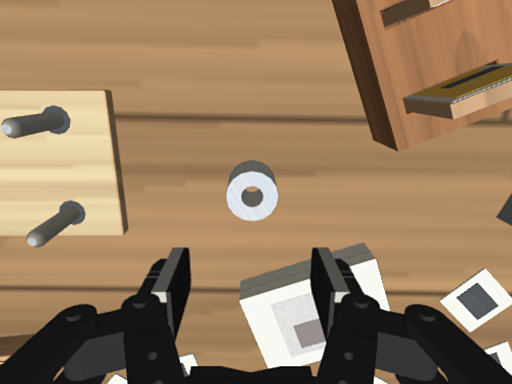

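```bash
python3 - <<'E'
from h import *
f=grab("wrist"); print(ray(f,[(241,282),(365,245),(380,258)],.032))
E
```

```text
[[0.70472594 0.24650372 0.032     ]
 [0.66830569 0.34705895 0.032     ]
 [0.6798979  0.36080073 0.032     ]]
```

{"api": "play_rows", "payload": {"slide": [[0, 3, 0.15], [0, 3, 0], [0, 3, 0], [0, 2.4, 0], [0, 1.2, 0], [0, 0, 0], [0, 0, 0], [0, 0, 0], [0, 0, 0]], "yaw": [0, 0, 0, 0, 0, 0, 0, 0, 0], "grip": [-0.3, -0.3, -0.3, -0.3, -0.3, -0.3, -0.3, -0.3, -0.3]}}

```text
time: 18.45
tool_pos: [0.6263, 0.2556, 0.0245]
tool_rot: [0.707, -0.707, -0.007, 0.005]
contact_force: [-0.1, -0.0, 0.6]
gripper_width: 0.647
```

```bash
python3 - <<'E'
from h import *
go([.625,.254,.022],90.99); f=grab("wrist"); held(f,.0185); go([.5736-.627+.627,.1031,.097],90.99)
E
```

```text
at [0.6263 0.2556 0.0245] jaw 91.02 -> slide cm [-0.13  0.25 -0.16] yaw 0.03 w 0.647
held off mm [-2.89 -1.56] [-2.08 -1.57 19.22] 245.27814464157848 291.0514228127403
at [0.626  0.2555 0.0242] jaw 91.02 -> slide cm [ -5.49  -7.3  -15.15] yaw 0.03 w 0.652
```

{"api": "play_rows", "payload": {"slide": [[-0.2, 0.22, -0.16], [0, 0, 0], [0, 0, 0], [0, 0, 0], [0, 0, 0], [0, 0, 0], [0, -2, 0], [0, -4.5, 0], [0, -4.5, 0], [0.7, 0, -4], [0.8, 0, -4], [0.8, 0, -4]], "yaw": [0, 0, 0, 0, 0, 0, 0, 0, 0, 0, 0, 0], "grip": [-0.3, -0.3, 1, 1, 1, 1, 1, 1, 1, 1, 1, 1]}}

```text
time: 19.7
tool_pos: [0.648, 0.1331, 0.1303]
tool_rot: [-0.707, 0.707, 0.007, -0.007]
contact_force: [-0.2, -0.0, -1.6]
gripper_width: 0.451
```

{"api": "play_rows", "payload": {"slide": [[0, 0, -3], [0, 0, 0], [0, 0, 0], [0, 0, 0], [0, 0, 0], [0, 0, 0]], "yaw": [0, 0, 0, 0, 0, 0], "grip": [1, 1, 1, 1, 1, 1]}}

```text
time: 20.3
tool_pos: [0.6485, 0.1051, 0.1302]
tool_rot: [0.707, -0.707, -0.007, 0.007]
contact_force: [0.4, -0.4, -1.2]
gripper_width: 0.451
```

```bash
python3 - <<'E'
from h import *
go([.6499,.1044,.097],90.99);f=grab("wrist","pics/w12.png"); held(f,.0186); 
E
```

```text
at [0.6485 0.1051 0.1302] jaw 91.1 -> slide cm [ 0.14  3.32 -0.07] yaw 0.11 w 0.451
held off mm [2.67 0.58] [ 3.47  0.65 19.65] 250.23540237137522 304.4687015274601
```

View pics/w12.png

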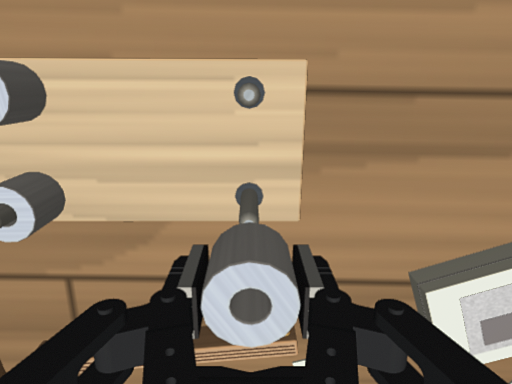

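{"api": "play_rows", "payload": {"slide": [[-0.12, 1.5, -0.1], [0, 1.7, 0], [0, 0, 0], [0, 0, 0], [0, 0, 0], [0, 0, 0], [0, 0, 0]], "yaw": [0, 0, 0, 0, 0, 0, 0], "grip": [1, 1, 1, 1, 1, 1, 1]}}

```text
time: 21.05
tool_pos: [0.648, 0.103, 0.0991]
tool_rot: [0.707, -0.707, -0.007, 0.006]
contact_force: [0.7, -0.3, -1.3]
gripper_width: 0.453
```

```bash
python3 - <<'E'
from h import *
go([.6473,.1041,.037],90.99);f=grab("wrist"); held(f,.0186); go([.6473,.1041,.037],90.99)
E
```

```text
at [0.648  0.103  0.0991] jaw 91.02 -> slide cm [-0.08  6.21  0.11] yaw 0.03 w 0.453
held off mm [2.8  0.39] [ 3.64  0.33 19.55] 250.11643617866793 304.2590473162719
at [0.6479 0.103  0.099 ] jaw 91.01 -> slide cm [-0.07  6.2   0.11] yaw 0.02 w 0.453
```

{"api": "play_rows", "payload": {"slide": [[-0.08, 0, 0.08], [0, 1, 0], [0, 1, 0], [0, 0.9, 0], [0, 0, 0], [0, 0, 0]], "yaw": [0, 0, 0, 0, 0, 0], "grip": [1, 1, 1, 1, 1, 1]}}

```text
time: 21.7
tool_pos: [0.6462, 0.1038, 0.0685]
tool_rot: [-0.707, 0.707, 0.006, -0.007]
contact_force: [-0.1, -0.8, -1.5]
gripper_width: 0.451
```

```bash
python3 - <<'E'
from h import *
go([.6473,.1041,.037],90.99);f=grab("wrist"); held(f,.0186);print(readout.state()["contact_force"])
E
```

```text
at [0.6462 0.1038 0.0685] jaw 91.02 -> slide cm [0.12 3.15 0.03] yaw 0.03 w 0.451
held off mm [2.   0.33] [ 2.79  0.23 19.4 ] 250.08358646416198 304.25901945110576
[ 1.04024072 -0.08124805 -1.05329331]
```

{"api": "play_rows", "payload": {"slide": [[0.05, 1, 0], [0, 1, 0], [0, 0.9, 0], [0, 0.15, 0], [0, 0, 0], [0, 0, 0]], "yaw": [0, 0, 0, 0, 0, 0], "grip": [1, 1, 1, 1, 1, 1]}}

```text
time: 22.35
tool_pos: [0.6473, 0.1038, 0.0389]
tool_rot: [0.707, -0.707, -0.006, 0.006]
contact_force: [0.0, -0.1, -1.8]
gripper_width: 0.457
```

{"api": "play_rows", "payload": {"slide": [[0, 0, 0], [0, 0, 0], [0, 0, 0], [0, -2.5, 0], [0, -4.5, 0], [0, -4, 0], [-0.2, 0, -4.5], [-0.2, 0, -4.5], [-0.2, 0, -4.5], [-0.2, 0, -4.5], [-0.2, 0, -4.5], [-0.2, 0, -4.5]], "yaw": [0, 0, 0, 0, 0, 0, 0, 0, 0, 0, 0, 0], "grip": [-0.3, -0.3, -0.3, -0.3, -0.3, -0.3, -0.3, -0.3, -0.3, -0.3, -0.3, -0.3]}}

```text
time: 23.55
tool_pos: [0.6399, -0.1681, 0.1493]
tool_rot: [-0.707, 0.707, 0.007, -0.006]
contact_force: [0.9, -0.5, 0.2]
gripper_width: 0.646
```

{"api": "play_rows", "payload": {"slide": [[-0.2, 0, -4.5], [-0.2, 0, -4], [0, 0, 0], [0, 0, 0], [0, 0, 0], [0, 0, 0], [0, 0, 0]], "yaw": [0, 0, 0, 0, 0, 0, 0], "grip": [-0.3, -0.3, -0.3, -0.3, -0.3, -0.3, -0.3]}}

```text
time: 24.25
tool_pos: [0.6377, -0.2501, 0.1489]
tool_rot: [0.707, -0.707, -0.007, 0.007]
contact_force: [0.2, -0.8, -0.5]
gripper_width: 0.651
```

```bash
python3 - <<'E'
from h import *
f=grab("wrist","pics/w13.png"); print(sleeves(f)); go([.636,-.2507,.022],90.99)
E
```

```text
[(array([ 0.662 , -0.0539,  0.04  ]), 19.6, (503.0, 230.8)), (array([ 0.628 , -0.2208,  0.04  ]), 19.8, (289.3, 184.4))]
at [ 0.6377 -0.2503  0.1489] jaw 91.1 -> slide cm [-0.17 12.69 -0.04] yaw 0.11 w 0.655
```

View pics/w13.png

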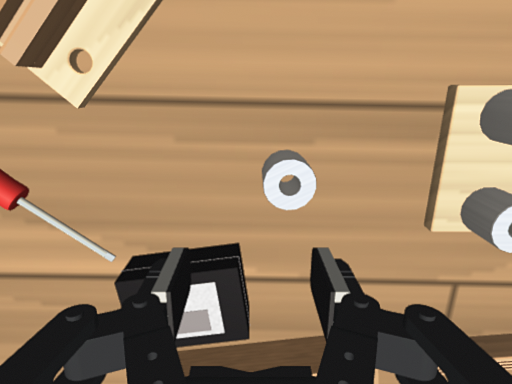

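```bash
python3 - <<'E'
from h import *
f=grab("wrist"); print(ray(f,[(239,245),(247,338),(118,275)],.045)); go([.628,-.2208,.022],90.99)
E
```

```text
[[ 0.6761596  -0.25786155  0.045     ]
 [ 0.76364615 -0.2501759   0.045     ]
 [ 0.70442908 -0.35386789  0.045     ]]
at [ 0.6377 -0.2505  0.1489] jaw 91.09 -> slide cm [-0.92 12.69  2.99] yaw 0.1 w 0.652
```

{"api": "play_rows", "payload": {"slide": [[-0.92, 0, 3], [0, 3, 0], [0, 3, 0], [0, 3, 0], [0, 2, 0], [0, 0, 0], [0, 0, 0], [0, 0, 0], [0, 0, 0], [0, 0, 0]], "yaw": [0, 0, 0, 0, 0, 0, 0, 0, 0, 0], "grip": [-0.3, -0.3, -0.3, -0.3, -0.3, -0.3, -0.3, -0.3, -0.3, -0.3]}}

```text
time: 25.35
tool_pos: [0.6287, -0.222, 0.0404]
tool_rot: [-0.707, 0.707, 0.007, -0.005]
contact_force: [0.4, -0.0, -0.3]
gripper_width: 0.647
```

```bash
python3 - <<'E'
from h import *
go([.628,-.2208,.022],90.99);f=grab("wrist","pics/w14.png"); held(f,.0017); go([.628,-.2208,.022],90.99)
E
```

```text
at [ 0.6287 -0.222   0.0404] jaw 91.02 -> slide cm [-0.07  1.84  0.12] yaw 0.03 w 0.647
held off mm [-1.46  1.1 ] [-0.69  1.16 19.42] 252.12924513117653 271.5710284886528
at [ 0.6284 -0.2219  0.04  ] jaw 91.02 -> slide cm [-0.04  1.8   0.11] yaw 0.03 w 0.647
```

{"api": "play_rows", "payload": {"slide": [[-0.1, 1, 0.1], [0, 0.8, 0], [0, 0, 0], [0, 0, 0], [0, 0, 0], [0, 0, 0], [0, 0, 0], [0, 0, 0], [0, -2, 0], [0, -4.5, 0], [0, -4.5, 0]], "yaw": [0, 0, 0, 0, 0, 0, 0, 0, 0, 0, 0], "grip": [-0.3, -0.3, -0.3, -0.3, 1, 1, 1, 1, 1, 1, 1]}}

```text
time: 26.5
tool_pos: [0.6254, -0.2199, 0.1299]
tool_rot: [0.708, -0.706, -0.005, 0.008]
contact_force: [0.7, 0.1, -1.4]
gripper_width: 0.448
```

{"api": "play_rows", "payload": {"slide": [[-0.7, 0, 4.5], [-0.7, 0, 4.5], [-0.7, 0, 4.5], [-0.7, 0, 4.5], [-0.7, 0, 4.5], [-0.7, 0, 4.5], [-0.5, 0, 4.5], [0, 0, 0], [0, 0, 0], [0, 0, 0], [0, 0, 0], [0, 0, 0]], "yaw": [0, 0, 0, 0, 0, 0, 0, 0, 0, 0, 0, 0], "grip": [1, 1, 1, 1, 1, 1, 1, 1, 1, 1, 1, 1]}}

```text
time: 27.7
tool_pos: [0.5744, 0.0923, 0.1307]
tool_rot: [-0.707, 0.707, 0.006, -0.006]
contact_force: [-0.4, -0.5, -0.4]
gripper_width: 0.451
```

```bash
python3 - <<'E'
from h import *
f=grab("wrist","pics/w15.png"); held(f,.0186); go([.5736,.1031,.097],90.99)
E
```

```text
held off mm [1.27 0.22] [ 2.13  0.16 19.59] 250.15439889211152 301.25980507433826
at [0.5744 0.0924 0.1307] jaw 90.92 -> slide cm [-0.06  3.37  1.07] yaw -0.07 w 0.45
```

View pics/w15.png

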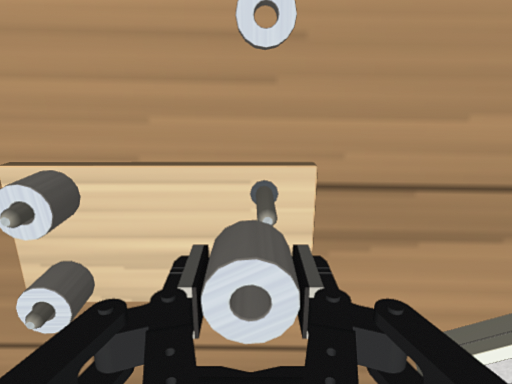

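{"api": "play_rows", "payload": {"slide": [[-0.18, 0.8, 1.05], [0, 1.3, 0], [0, 1.2, 0], [0, 0, 0], [0, 0, 0], [0, 0, 0], [0, 0, 0], [0, 0, 0]], "yaw": [0, 0, 0, 0, 0, 0, 0, 0], "grip": [1, 1, 1, 1, 1, 1, 1, 1]}}

```text
time: 28.55
tool_pos: [0.5726, 0.104, 0.0985]
tool_rot: [0.707, -0.707, -0.007, 0.006]
contact_force: [0.4, 0.4, -1.1]
gripper_width: 0.45
```

```bash
python3 - <<'E'
from h import *
go([.5724,.1028,.037],90.99);f=grab("wrist"); held(f,.0186); go([.5724,.1028,.037],90.99)
E
```

```text
at [0.5726 0.104  0.0985] jaw 91.02 -> slide cm [-0.03  6.15 -0.12] yaw 0.03 w 0.45
held off mm [5.8  0.26] [ 8.75  0.53 25.96] 249.6251706251706 310.7261807261807
at [0.5725 0.104  0.0984] jaw 91.01 -> slide cm [-0.02  6.14 -0.12] yaw 0.02 w 0.455
```

{"api": "play_rows", "payload": {"slide": [[-0.02, 0, -0.1], [0, 1, 0], [0, 1, 0], [0, 0.9, 0], [0, 0, 0], [0, 0, 0]], "yaw": [0, 0, 0, 0, 0, 0], "grip": [1, 1, 1, 1, 1, 1]}}

```text
time: 29.2
tool_pos: [0.5715, 0.103, 0.0681]
tool_rot: [-0.707, 0.707, 0.006, -0.007]
contact_force: [0.3, 0.1, -0.7]
gripper_width: 0.451
```

{"api": "play_rows", "payload": {"slide": [[0, 1, 0], [0, 1, 0], [0, 0.9, 0], [0, 0.1, 0], [0, 0, 0], [0, 0, 0]], "yaw": [0, 0, 0, 0, 0, 0], "grip": [1, 1, 1, 1, 1, 1]}}

```text
time: 29.8
tool_pos: [0.5721, 0.103, 0.0389]
tool_rot: [-0.707, 0.707, 0.006, -0.006]
contact_force: [0.4, -0.1, -0.5]
gripper_width: 0.455
```

```bash
python3 - <<'E'
from h import *
go([.5724,.1028,.037],90.99);f=grab("wrist","pics/w16.png"); print(readout.state()["contact_force"])
s=grab("side"); crop(s,200,110,340,240,4,"pics/s4.png")
E
```

```text
at [0.5721 0.103  0.0389] jaw 91.02 -> slide cm [ 0.03  0.19 -0.02] yaw 0.03 w 0.455
[-0.50062911  0.24700756 -0.95424781]
```

View pics/s4.png

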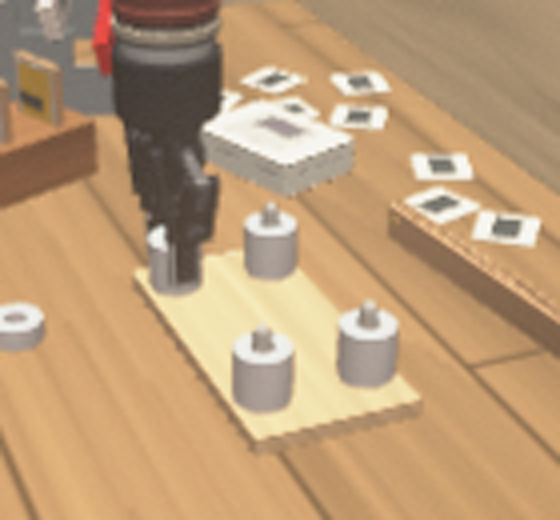

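{"api": "play_rows", "payload": {"slide": [[0, 0, 0], [0, 0, 0], [0, 0, 0], [0, -2.5, 0], [0, -4.5, 0], [0, -4.5, 0], [-1.2, -1, -4.4], [-1.2, -1, -4.4], [-1.2, -1, -4.4], [-1.2, -1, -4.4], [-1.2, 0, -4.4], [-1.2, 0, -4.4]], "yaw": [0, 0, 0, 0, 0, 0, 0, 0, 0, 0, 0, 0], "grip": [-0.3, -0.3, -0.3, -0.3, -0.3, -0.3, -0.3, -0.3, -0.3, -0.3, -0.3, -0.3]}}

```text
time: 31.1
tool_pos: [0.5044, -0.164, 0.1949]
tool_rot: [-0.707, 0.707, 0.007, -0.006]
contact_force: [0.7, -0.4, 0.0]
gripper_width: 0.651
```

{"api": "play_rows", "payload": {"slide": [[-1.2, 0, -4.4], [-1.2, 0, -4.4], [-1.2, 0, -4.4], [-1.2, 0, -4.4], [0, 0, 0], [0, 0, 0], [0, 0, 0], [0, 0, 0], [0, 0, 0], [0, 0, 0], [0, 0, 0], [0, 0, 0]], "yaw": [0, 0, 0, 0, 8.2, 8.2, 8.2, 8.2, 8.2, 8.2, 0, 0], "grip": [-0.3, -0.3, -0.3, -0.3, -0.3, -0.3, -0.3, -0.3, -0.3, -0.3, -0.3, -0.3]}}

```text
time: 32.3
tool_pos: [0.4599, -0.3391, 0.1939]
tool_rot: [-0.646, 0.646, -0.288, 0.288]
contact_force: [0.4, -0.3, 0.1]
gripper_width: 0.65
```

```bash
python3 - <<'E'
from h import *
f=grab("wrist","pics/w17.png"); go([.46,-.35,.15],42)
t=grab("top"); crop(t,190,130,440,290,3,"pics/t3.png")
E
```

```text
at [ 0.4599 -0.3391  0.1939] jaw 41.96 -> slide cm [ 0.82  4.39 -0.72] yaw -0.04 w 0.648
```

View pics/w17.png

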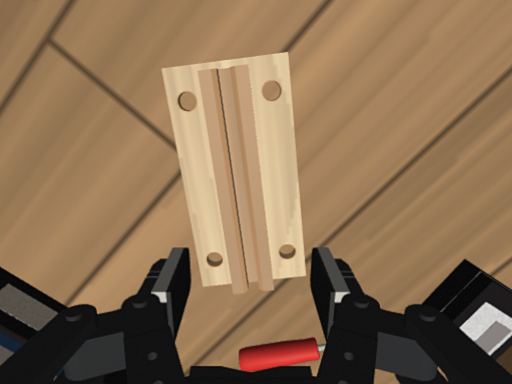

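View pics/t3.png

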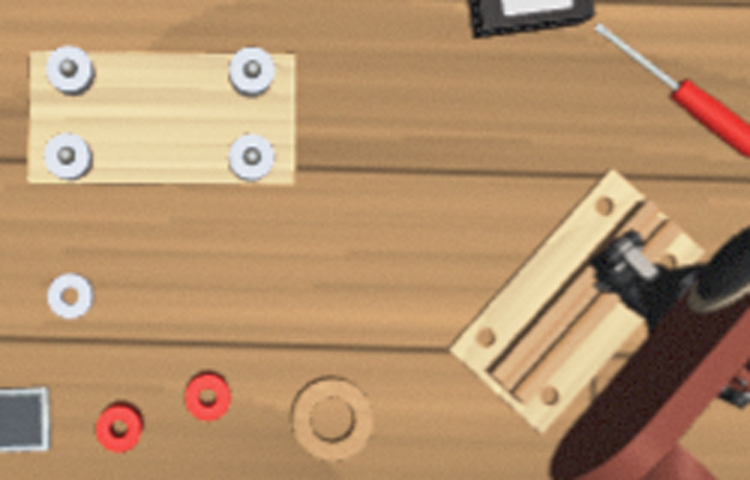

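```bash
cat >> h.py <<'E'
def ledge_holes(f,pts,z=.012,r=14):
    hsv=cv2.cvtColor(f["image"],cv2.COLOR_RGB2HSV)
    m=((hsv[...,2]<195)|(hsv[...,1]>115)).astype(np.uint8)
    out=[]
    for u,v in pts:
        s=m[v-r:v+r+1,u-r:u+r+1].copy(); n,l,st,ce=cv2.connectedComponentsWithStats(s)
        b=[i for i in range(1,n) if st[i,0]>0 and st[i,1]>0 and st[i,0]+st[i,2]<2*r+1 and st[i,1]+st[i,3]<2*r+1]
        i=max(b,key=lambda i:st[i,4]); q=ce[i]+[u-r,v-r]; out.append(q)
        print(np.round(q,1),st[i])
    return ray(f,out,z)
E
python3 - <<'E'
from h import *
np.set_printoptions(precision=4,suppress=True)
f=grab("wrist"); P=ledge_holes(f,[(187,101),(272,91),(214,260),(288,251)])
print(P,P.mean(0)); d=P[2]-P[0]+P[3]-P[1]; print(np.linalg.norm(P[0]-P[1]),np.linalg.norm(P[2]-P[3]),np.linalg.norm(P[0]-P[2]),np.linalg.norm(P[1]-P[3]),np.degrees(np.arctan2(d[1],d[0])))
e=P[1]-P[0]+P[3]-P[2]; print(np.degrees(np.arctan2(e[1],e[0])))
t=cams.grab_frame("top")
E
```

```text
[186.4 101. ] [  4   4  20  21 328]
[271.4  90.3] [  4   3  20  21 322]
[213.9 259.3] [  6   6  17  15 199]
[287.  251.4] [  5   7  17  15 203]
[[ 0.3734 -0.3293  0.012 ]
 [ 0.4237 -0.2717  0.012 ]
 [ 0.4944 -0.4349  0.012 ]
 [ 0.5447 -0.3773  0.012 ]] [ 0.459  -0.3533  0.012 ]
0.07651572922422438 0.07646692518497696 0.16053487720349485 0.1605681088728604 -41.12149439461129
48.85936205435129
```

{"api": "play_rows", "payload": {"slide": [[0, 0, 0], [0, 0, 0], [0, 0, 0], [0, 0, 0]], "yaw": [-6.9, 0, 0, 0], "grip": [-0.3, -0.3, -0.3, -0.3]}}

```text
time: 32.9
tool_pos: [0.4599, -0.3391, 0.1938]
tool_rot: [0.662, -0.662, 0.25, -0.25]
contact_force: [0.6, 0.2, 0.3]
gripper_width: 0.653
```

```bash
python3 - <<'E'
from h import *
go([.459,-.3533,.028],48.86)
E
```

```text
at [ 0.4599 -0.3391  0.1938] jaw 48.65 -> slide cm [ 0.87 16.58 -1.13] yaw -0.21 w 0.653
```

{"api": "play_rows", "payload": {"slide": [[0.87, 3, -1.13], [0, 3, 0], [0, 3, 0], [0, 3, 0], [0, 1.5, 0], [0, 0, 0], [0, 0, 0], [0, 0, 0], [0, 0, 0], [0, 0, 0]], "yaw": [-0.2, 0, 0, 0, 0, 0, 0, 0, 0, 0], "grip": [-0.3, -0.3, -0.3, -0.3, -0.3, -0.3, -0.3, -0.3, -0.3, -0.3]}}

```text
time: 33.9
tool_pos: [0.4596, -0.3539, 0.0602]
tool_rot: [-0.662, 0.663, -0.247, 0.249]
contact_force: [-0.1, 0.3, 0.8]
gripper_width: 0.651
```

```bash
python3 - <<'E'
from h import *
go([.459,-.3533,.028],48.86);f=grab("wrist","pics/w18.png")
E
```

```text
at [ 0.4596 -0.3539  0.0602] jaw 48.92 -> slide cm [-0.1   3.22  0.01] yaw 0.06 w 0.651
```

View pics/w18.png

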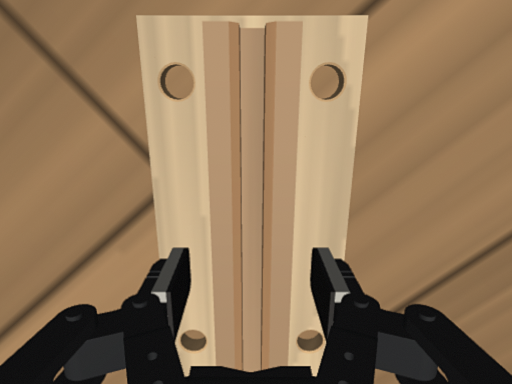

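{"api": "play_rows", "payload": {"slide": [[0, 1.5, 0], [0, 1.2, 0], [0, 0.4, 0], [0, 0, 0], [0, 0, 0], [0, 0, 0], [0, 0, 0], [0, 0, 0], [0, 0, 0], [0, 0, 0]], "yaw": [0, 0, 0, 0, 0, 0, 0, 0, 0, 0], "grip": [-0.3, -0.3, -0.3, -0.3, -0.3, 1, 1, 1, 1, 1]}}

```text
time: 34.95
tool_pos: [0.4595, -0.3538, 0.0286]
tool_rot: [-0.662, 0.662, -0.248, 0.249]
contact_force: [-0.1, -0.4, 4.0]
gripper_width: 0.452
```

```bash
python3 - <<'E'
from h import *
go([.459,-.3533,.028],48.86);print(readout.state()["contact_force"]);f=grab("wrist","pics/w19.png")
E
```

```text
at [ 0.4595 -0.3538  0.0286] jaw 48.91 -> slide cm [-0.07  0.06  0.01] yaw 0.05 w 0.452
[-0.10005146 -0.42263049  3.99847906]
```

View pics/w19.png

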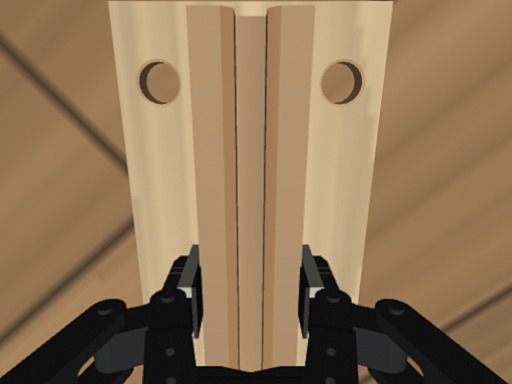

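```bash
cat >> h.py <<'E'
def inhand(f,pts,dz,r=26):
    """ledge centre & angle relative to tool, from the two visible (camera side) holes; board top at TCP z+dz"""
    R,p,s=tool(); P=ledge_holes(f,pts,p[2]+dz,r)
    L=(P-p)@R  # tool coords
    mid=L.mean(0); d=L[1]-L[0]; ang=np.degrees(np.arctan2(d[0],d[2])) # rot of ledge cross axis from jaw axis toward +x
    u=np.array([np.cos(np.radians(ang)),-np.sin(np.radians(ang))]) # long axis (x,z)
    c=mid[[0,2]]+.080*u
    print("hole dist",np.linalg.norm(d),"ledge centre tool x,z mm",c*1000,"ang",ang); return c,ang
E
python3 - <<'E'
from h import *
np.set_printoptions(precision=4,suppress=True)
inhand(grab("wrist"),[(159,82),(342,82)],-.0165)
E
```

```text
Traceback (most recent call last):
  File "h.py", line 70, in inhand
    R,p,s=tool(); P=ledge_holes(f,pts,p[2]+dz,r)
                    ~~~~~~~~~~~^^^^^^^^^^^^^^^^^
  File "h.py", line 65, in ledge_holes
    i=max(b,key=lambda i:st[i,4]); q=ce[i]+[u-r,v-r]; out.append(q)
ValueError: max() iterable argument is empty
```

```bash
cat >> h.py <<'E'
def ledge_holes(f,pts,z=.012,r=26,rr=(12,30)):
    g=cv2.cvtColor(f["image"],cv2.COLOR_RGB2GRAY); out=[]
    for u,v in pts:
        y0=max(v-r-8,0); s=g[y0:v+r+8,u-r-8:u+r+8]
        c=cv2.HoughCircles(cv2.medianBlur(s,3),cv2.HOUGH_GRADIENT,1,60,param1=60,param2=8,minRadius=rr[0],maxRadius=rr[1])[0,0]
        q=[c[0]+u-r-8,c[1]+y0]; print(np.round(q,1),c[2]); out.append(q)
    return ray(f,out,z)
E
python3 - <<'E'
from h import *
np.set_printoptions(precision=4,suppress=True)
inhand(grab("wrist"),[(159,82),(342,82)],-.0165)
E
```

```text
[160.5  81.5] 22.1
[340.5  82.5] 21.2
hole dist 0.07517254010281463 ledge centre tool x,z mm [-1.0153 -0.7984] ang 0.2641961628375858
```

{"api": "play_rows", "payload": {"slide": [[0, -1.5, 0], [0, -3.5, 0], [0, -4, 0], [0, -4, 0], [0, -1, 0], [0, 0, 0], [0, 0, 0]], "yaw": [0, 0, 0, 0, 0, 0, 0], "grip": [1, 1, 1, 1, 1, 1, 1]}}

```text
time: 35.8
tool_pos: [0.4577, -0.3521, 0.165]
tool_rot: [0.663, -0.662, 0.25, -0.247]
contact_force: [-0.2, 1.4, -4.4]
gripper_width: 0.456
```

```bash
python3 - <<'E'
from h import *
np.set_printoptions(precision=4,suppress=True)
print(readout.state()["contact_force"])
go([.6131,.0235,.168]); f=grab("wrist","pics/w20.png"); inhand(f,[(159,82),(342,82)],-.0165); go([.6131,.0235,.168],.99)
E
```

```text
[-0.187   1.4021 -4.3977]
at [ 0.4577 -0.3521  0.165 ] jaw 48.92 -> slide cm [-12.97  -0.23  38.53] yaw 0 w 0.456
[159.5  82.5] 20.7
[340.5  82.5] 21.0
hole dist 0.07627283253304326 ledge centre tool x,z mm [-0.4073 -0.6071] ang -0.041872783317715864
at [ 0.4574 -0.3519  0.1642] jaw 48.92 -> slide cm [-37.26  -0.29  16.21] yaw 47.93 w 0.455
```

{"api": "play_rows", "payload": {"slide": [[-1.4, 0, 4.2], [-1.4, 0, 4.2], [-1.4, 0, 4.2], [-1.4, 0, 4.2], [-1.4, 0, 4.2], [-1.4, 0, 4.2], [-1.4, 0, 4.2], [-1.4, 0, 4.2], [-1.4, 0, 4.2], [0, 0, 0], [0, 0, 0]], "yaw": [0, 0, 0, 0, 0, 0, 0, 0, 0, 0, 0], "grip": [1, 1, 1, 1, 1, 1, 1, 1, 1, 1, 1]}}

```text
time: 36.95
tool_pos: [0.6109, 0.0154, 0.1645]
tool_rot: [-0.662, 0.663, -0.249, 0.246]
contact_force: [-0.2, -0.0, -3.1]
gripper_width: 0.454
```

{"api": "play_rows", "payload": {"slide": [[0, 0, 0], [0, 0, 0], [0, 0, 0], [0, 0, 0], [0, 0, 0], [0, 0, 0], [0, 0, 0], [0, 0, 0], [0, 0, 0]], "yaw": [8, 8, 8, 8, 8, 7.9, 0, 0, 0], "grip": [1, 1, 1, 1, 1, 1, 1, 1, 1]}}

```text
time: 37.85
tool_pos: [0.6119, 0.0138, 0.1671]
tool_rot: [-0.504, 0.505, -0.496, 0.495]
contact_force: [0.1, -0.1, -3.2]
gripper_width: 0.455
```

```bash
python3 - <<'E'
from h import *
np.set_printoptions(precision=4,suppress=True)
f=grab("wrist","pics/w21.png"); inhand(f,[(159,82),(342,82)],-.0165); go([.6131,.0235,.14],.99)
E
```

```text
[157.5  80.5] 19.1
[338.5  81.5] 22.5
hole dist 0.0754888124960905 ledge centre tool x,z mm [-0.4819 -2.5728] ang 0.246901244588294
at [0.612  0.014  0.1673] jaw 1.07 -> slide cm [-0.95  2.73  0.13] yaw 0.08 w 0.46
```

View pics/w21.png

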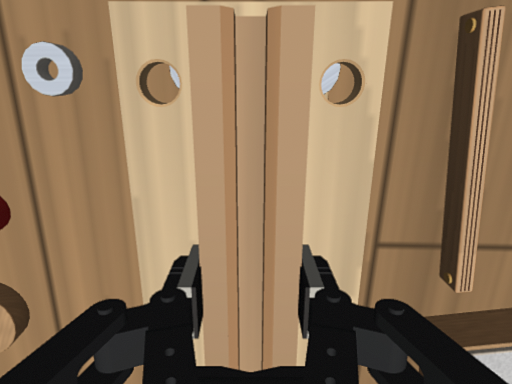

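{"api": "play_rows", "payload": {"slide": [[-0.89, 1.5, 0.13], [0, 1.5, 0], [0, 1, 0], [0, 0, 0], [0, 0, 0], [0, 0, 0], [0, 0, 0]], "yaw": [0.1, 0, 0, 0, 0, 0, 0], "grip": [1, 1, 1, 1, 1, 1, 1]}}

```text
time: 38.6
tool_pos: [0.6141, 0.0232, 0.1288]
tool_rot: [0.504, -0.504, 0.496, -0.496]
contact_force: [-0.1, -0.2, -2.9]
gripper_width: 0.454
```

```bash
python3 - <<'E'
from h import *
np.set_printoptions(precision=4,suppress=True)
f=grab("wrist","pics/w22.png"); go([.6131,.0229,.0836],.99)
R,p,s=tool()
print(proj(f,[[.5736,.1031,.07],[.6499,.1044,.07]]))
crop(f,100,30,410,130,2.5,"pics/w22c.png")
E
```

```text
at [0.614  0.0232 0.1287] jaw 0.92 -> slide cm [ 0.03  4.51 -0.1 ] yaw -0.07 w 0.45
[[178.8431  81.5134]
 [321.1796  81.459 ]]
```

View pics/w22c.png

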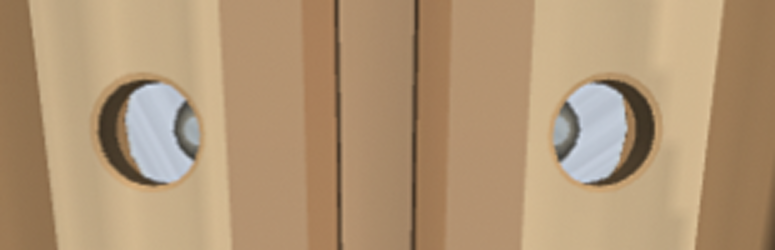

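{"api": "play_rows", "payload": {"slide": [[0.03, 1.2, -0.1], [0, 1.2, 0], [0, 0.6, 0], [0, 0, 0], [0, 0, 0], [0, 0, 0]], "yaw": [0, 0, 0, 0, 0, 0], "grip": [1, 1, 1, 1, 1, 1]}}

```text
time: 39.25
tool_pos: [0.6127, 0.023, 0.098]
tool_rot: [0.504, -0.504, 0.496, -0.496]
contact_force: [0.1, 0.3, -2.5]
gripper_width: 0.456
```

```bash
python3 - <<'E'
from h import *
np.set_printoptions(precision=4,suppress=True)
f=grab("wrist","pics/w23.png"); go([.6131,.0229,.0836],.99)
R,p,s=tool()
print(proj(f,[[.5736,.1031,.07],[.6499,.1044,.07]]),s["contact_force"])
crop(f,100,30,410,130,2.5,"pics/w23c.png")
E
```

```text
at [0.6127 0.023  0.0982] jaw 0.92 -> slide cm [0.01 1.46 0.03] yaw -0.07 w 0.453
[[168.7391  80.8709]
 [338.401   80.7907]] [-0.2351  0.1174 -3.8213]
```

View pics/w23c.png

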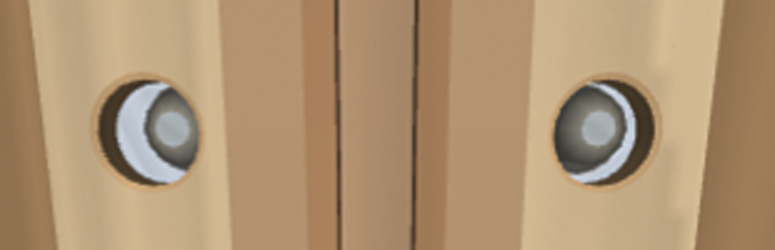

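{"api": "play_rows", "payload": {"slide": [[0, 0, 0.12], [0, 0, 0], [0, 0, 0], [0, 0, 0], [0, 0, 0]], "yaw": [0, 0, 0, 0, 0], "grip": [1, 1, 1, 1, 1]}}

```text
time: 39.8
tool_pos: [0.6137, 0.0231, 0.0978]
tool_rot: [-0.504, 0.504, -0.496, 0.496]
contact_force: [0.7, 0.2, -3.6]
gripper_width: 0.456
```

```bash
python3 - <<'E'
from h import *
f=grab("wrist","pics/w24.png"); go([.6139,.0229,.0836],.99)
crop(f,100,30,410,130,2.5,"pics/w24c.png")
E
```

```text
at [0.6137 0.023  0.0978] jaw 0.92 -> slide cm [0.01 1.42 0.02] yaw -0.07 w 0.455
```

View pics/w24c.png

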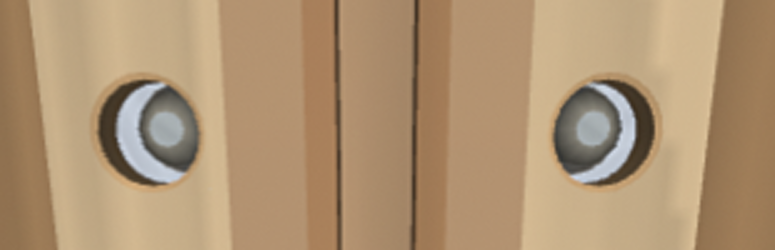

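{"api": "play_rows", "payload": {"slide": [[0, 0.5, 0.03], [0, 0.5, 0], [0, 0.3, 0], [0, 0, 0], [0, 0, 0], [0, 0, 0]], "yaw": [0, 0, 0, 0, 0, 0], "grip": [1, 1, 1, 1, 1, 1]}}

```text
time: 40.45
tool_pos: [0.614, 0.0231, 0.0848]
tool_rot: [-0.504, 0.504, -0.496, 0.496]
contact_force: [0.0, -0.6, -3.1]
gripper_width: 0.452
```

```bash
python3 - <<'E'
from h import *
f=grab("wrist","pics/w25.png"); go([.6139,.0229,.0836],.99);print(readout.state()["contact_force"])
crop(f,100,30,410,130,2.5,"pics/w25c.png"); s=grab("side"); crop(s,180,110,340,240,4,"pics/s5.png")
E
```

```text
at [0.614  0.023  0.0848] jaw 0.91 -> slide cm [ 0.01  0.12 -0.01] yaw -0.08 w 0.455
[ 0.149193   -0.1213674  -2.94633533]
```

View pics/w25c.png

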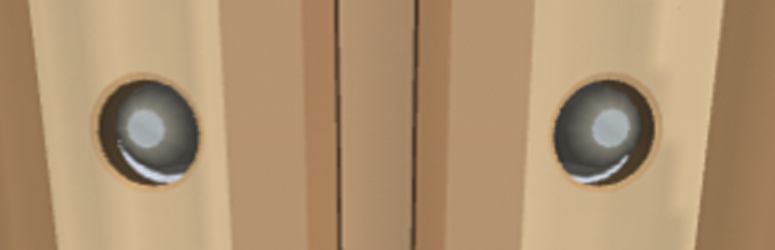

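View pics/s5.png

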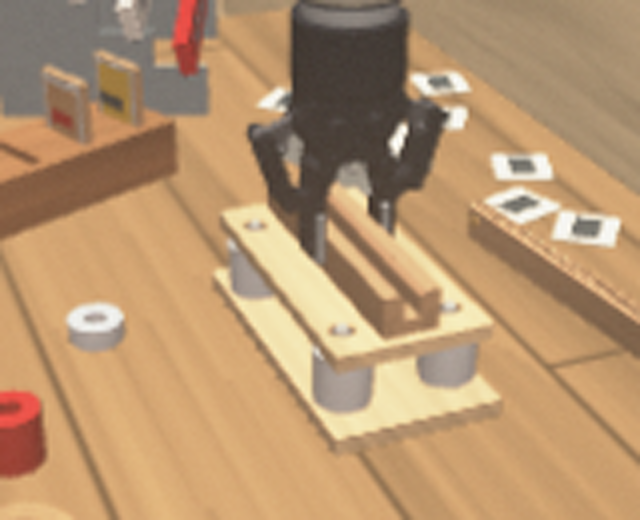

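{"api": "play_rows", "payload": {"slide": [[0, 0.1, 0], [0, 0, 0], [0, 0, 0], [0, 0, 0], [0, 0, 0], [0, 0, 0], [0, 0, 0], [0, -2.5, 0], [0, -4.5, 0], [0, -4.5, 0], [0, 0, 0], [0, 0, 0]], "yaw": [0, 0, 0, 0, 0, 0, 0, 0, 0, 0, 0, 0], "grip": [1, 1, 1, -0.2, -0.2, -0.2, -0.2, -0.2, -0.2, -0.2, -0.2, -0.2]}}

```text
time: 41.75
tool_pos: [0.6151, 0.023, 0.2011]
tool_rot: [0.505, -0.503, 0.495, -0.497]
contact_force: [-0.1, -0.2, -0.3]
gripper_width: 0.604
```

```bash
python3 - <<'E'
from h import *
np.set_printoptions(precision=4,suppress=True)
f=grab("wrist","pics/w26.png"); go([.6139,.0229,.2])
t=grab("top"); crop(t,70,160,170,280,5,"pics/t4.png"); crop(t,180,130,300,210,5,"pics/t5.png")
E
```

```text
at [0.614  0.0231 0.1989] jaw 0.92 -> slide cm [ 0.02 -0.11 -0.01] yaw 0 w 0.597
```

View pics/w26.png

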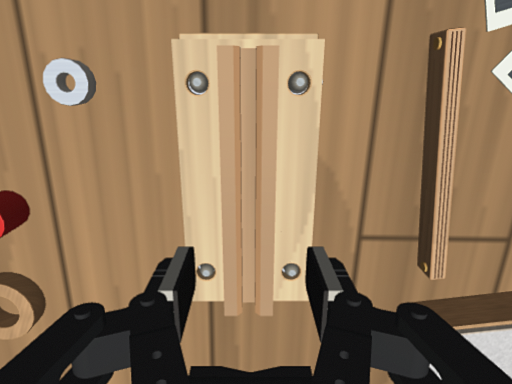

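View pics/t4.png

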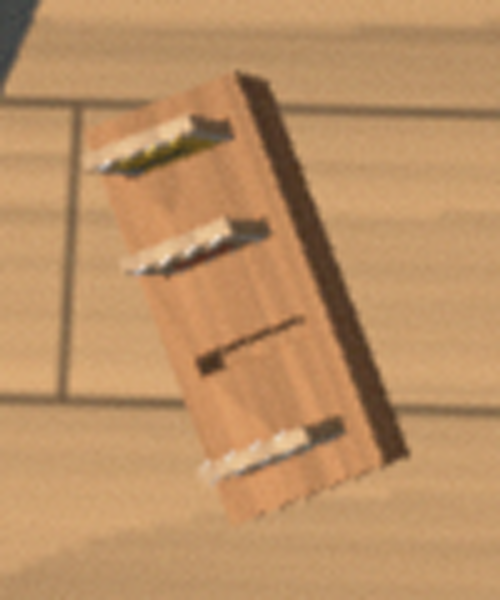

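{"api": "play_rows", "payload": {"slide": [[-3.9, -0.6, -1.8], [-3.9, -0.6, -1.8], [-3.9, -0.6, -1.8], [-3.9, -0.6, -1.8], [-3.9, -0.6, -1.8], [-3.9, -0.6, -1.8], [-3.9, -0.6, -1.8], [-3.9, -0.6, -1.8], [0, 0, 0], [0, 0, 0], [0, 0, 0], [0, 0, 0]], "yaw": [0, 0, 0, 0, 0, 0, 0, 0, -7.1, -7.1, -7.1, 0], "grip": [-0.2, -0.2, -0.2, -0.2, -0.2, -0.2, 0.2, 0.2, 0.2, 0.2, 0.2, 0.2]}}

```text
time: 43.05
tool_pos: [0.464, 0.3324, 0.2443]
tool_rot: [-0.586, 0.588, -0.395, 0.394]
contact_force: [1.2, -0.5, 0.2]
gripper_width: 0.402
```

{"api": "play_rows", "payload": {"slide": [[0, 0, 0], [0, 0, 0], [0, 0, 0]], "yaw": [0, 0, 0], "grip": [0.2, 0.2, 0.2]}}

```text
time: 43.35
tool_pos: [0.465, 0.3325, 0.2464]
tool_rot: [-0.586, 0.587, -0.395, 0.395]
contact_force: [0.1, -0.3, 1.0]
gripper_width: 0.398
```

```bash
python3 - <<'E'
from h import *
np.set_printoptions(precision=4,suppress=True)
f=grab("wrist","pics/w27.png"); go([.469,.337,.24],22.3)
t=grab("top"); crop(t,180,130,300,210,5,"pics/t5.png")
E
```

```text
at [0.465  0.3325 0.2466] jaw 22.16 -> slide cm [-0.26  0.66  0.54] yaw -0.14 w 0.4
```

View pics/w27.png

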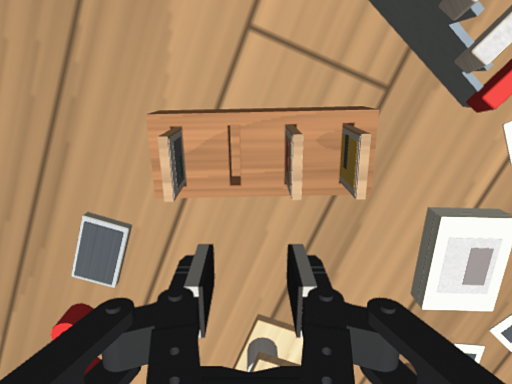

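View pics/t5.png

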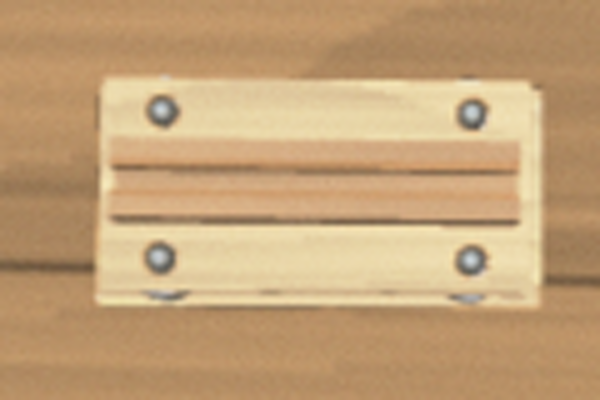

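```bash
python3 - <<'E'
from h import *
f=grab("wrist"); crop(f,140,95,390,215,3.2,"pics/w27c.png")
E
```

```text
(no output)
```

View pics/w27c.png

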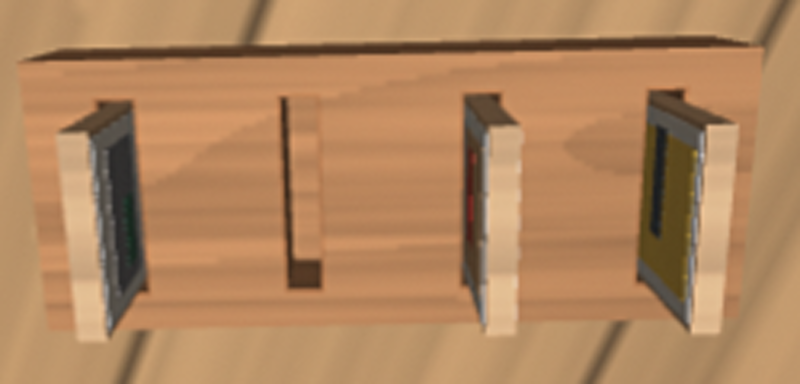

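```bash
python3 - <<'E'
from h import *
np.set_printoptions(precision=4,suppress=True)
f=grab("wrist")
for n,q in dict(left=[(58,132),(90,132),(108,340),(77,340)],mid=[(487,125),(522,125),(518,333),(487,335)],right=[(706,125),(738,125),(720,330),(690,333)]).items():
    P=ray(f,np.array(q)/3.2+[140,95],.102)
    a=(P[0]+P[1])/2;b=(P[2]+P[3])/2
    print(n,P.mean(0),"len",np.linalg.norm(a-b),"th",np.linalg.norm(P[0]-P[1]),np.linalg.norm(P[2]-P[3]),"wide dir",np.degrees(np.arctan2(*(a-b)[[1,0]])))
P=ray(f,np.array([(20,62),(764,47),(738,320),(48,330)])/3.2+[140,95],.05); print(P.mean(0),np.linalg.norm(P[0]-P[1]),np.linalg.norm(P[1]-P[2]),np.linalg.norm(P[2]-P[3]),np.degrees(np.arctan2(*(P[1]-P[0]+P[2]-P[3])[[1,0]])))
E
```

```text
left [0.3947 0.3155 0.102 ] len 0.05622552450693393 th 0.008147160577496558 0.008395921908897645 wide dir 112.72685405935134
mid [0.4963 0.3589 0.102 ] len 0.05634914487928051 th 0.00891041323517998 0.008390472376865694 wide dir 114.18035072318202
right [0.5471 0.38   0.102 ] len 0.05555818645358989 th 0.008120518792777965 0.008052952711880485 wide dir 113.59044535857029
[0.4711 0.3477 0.05  ] 0.2201900973142779 0.08494740649554572 0.22108915799581325 23.208252186551263
```

```bash
python3 - <<'E'
from h import *
go([.5471,.380,.13],23.2)
E
```

```text
at [0.4651 0.3326 0.2468] jaw 22.19 -> slide cm [-1.12 11.69  9.41] yaw -1.01 w 0.401
```

{"api": "play_rows", "payload": {"slide": [[0, 0, 0], [-0.3, 3, 3.1], [-0.4, 3, 3.1], [-0.4, 3, 3.2], [0, 2.2, 0], [0, 0, 0], [0, 0, 0], [0, 0, 0], [0, 0, 0]], "yaw": [-1, 0, 0, 0, 0, 0, 0, 0, 0], "grip": [0.2, 0.2, 0.2, 0.2, 0.2, 0.2, 0.2, 0.2, 0.2]}}

```text
time: 44.45
tool_pos: [0.5479, 0.3804, 0.1376]
tool_rot: [0.592, -0.589, 0.388, -0.39]
contact_force: [1.0, 0.2, 0.3]
gripper_width: 0.397
```

```bash
python3 - <<'E'
from h import *
f=grab("wrist","pics/w28.png");go([.5471,.380,.08],23.2);print(proj(f,[[.5471,.380,.102]]))
E
```

```text
at [0.5477 0.3803 0.1373] jaw 23.23 -> slide cm [ 0.    5.73 -0.09] yaw 0.03 w 0.399
[[250.03372305 237.79212623]]
```

View pics/w28.png

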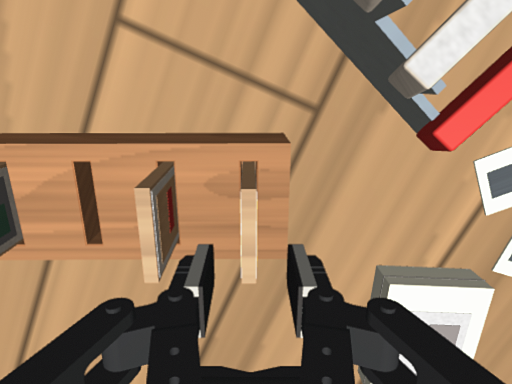

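{"api": "play_rows", "payload": {"slide": [[0, 2, -0.05], [0, 2, 0], [0, 1.7, 0], [0, 0, 0], [0, 0, 0], [0, 0, 0], [0, 0, 0], [0, 0, 0], [0, 0, 0], [0, 0, 0]], "yaw": [0, 0, 0, 0, 0, 0, 0, 0, 0, 0], "grip": [0.2, 0.2, 0.2, 0.2, 0.2, 1, 1, 1, 1, 1]}}

```text
time: 45.5
tool_pos: [0.5476, 0.3802, 0.0795]
tool_rot: [0.591, -0.59, 0.389, -0.39]
contact_force: [-0.2, -0.7, 6.0]
gripper_width: 0.082
```

```bash
python3 - <<'E'
from h import *
f=grab("wrist","pics/w29.png");go([.5471,.380,.08],23.2);print(readout.state()["contact_force"])
E
```

```text
at [0.5476 0.3802 0.0795] jaw 23.22 -> slide cm [-0.   -0.05 -0.05] yaw 0.02 w 0.086
[-0.87589479 -0.63298675  5.22867666]
```

View pics/w29.png

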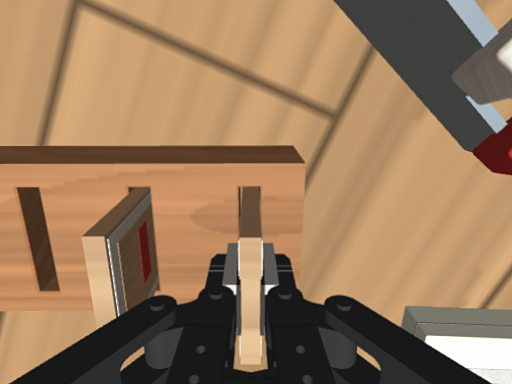

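{"api": "play_rows", "payload": {"slide": [[0, -1, 0], [0, -2.5, 0], [0, -3.5, 0], [0, -4, 0], [0, -3.5, 0], [0, 0, 0], [0, 0, 0], [0, 0, 0]], "yaw": [0, 0, 0, 0, 0, 7.4, 7.4, 7.4], "grip": [1, 1, 1, 1, 1, 1, 1, 1]}}

```text
time: 46.35
tool_pos: [0.5464, 0.3796, 0.2233]
tool_rot: [0.503, -0.503, 0.497, -0.497]
contact_force: [0.9, -0.3, -0.5]
gripper_width: 0.084
```

```bash
python3 - <<'E'
from h import *
f=grab("wrist","pics/w30.png");go([.6149,-.0413,.21],.99)
E
```

```text
at [0.5463 0.3795 0.2229] jaw 0.53 -> slide cm [42.19  1.3   6.13] yaw -0.46 w 0.089
```

View pics/w30.png

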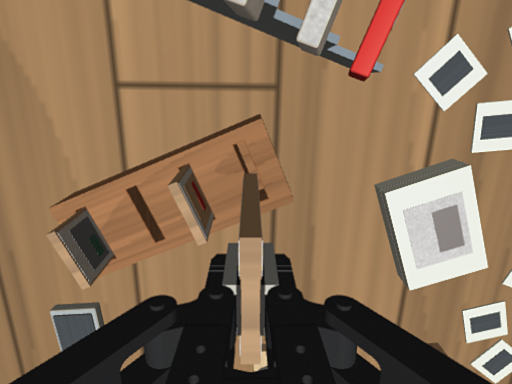

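{"api": "play_rows", "payload": {"slide": [[4.2, 0, 0.6], [4.2, 0, 0.6], [4.2, 0, 0.6], [4.2, 0, 0.6], [4.2, 0, 0.6], [4.2, 0, 0.6], [4.2, 0, 0.6], [4.2, 0, 0.6], [4.2, 0, 0.6], [4.2, 0, 0.6], [0, 0, 0], [0, 0, 0]], "yaw": [-0.5, 0, 0, 0, 0, 0, 0, 0, 0, 0, 0, 0], "grip": [1, 1, 1, 1, 1, 1, 1, 1, 1, 1, 1, 1]}}

```text
time: 47.6
tool_pos: [0.6171, -0.0394, 0.2225]
tool_rot: [-0.506, 0.507, -0.494, 0.493]
contact_force: [-0.2, 1.3, -0.9]
gripper_width: 0.083
```

{"api": "play_rows", "payload": {"slide": [[0, 0, 0], [0, 0, 0], [0, 0, 0]], "yaw": [0, 0, 0], "grip": [1, 1, 1]}}

```text
time: 47.9
tool_pos: [0.6172, -0.0375, 0.2228]
tool_rot: [0.507, -0.507, 0.493, -0.493]
contact_force: [-0.0, 0.7, -1.3]
gripper_width: 0.085
```

```bash
python3 - <<'E'
from h import *
f=grab("wrist","pics/w31.png");go([.6149,-.0413,.21],.99)
E
```

```text
at [ 0.6173 -0.0376  0.2229] jaw 1.62 -> slide cm [ 0.37  1.29 -0.24] yaw 0.63 w 0.085
```

View pics/w31.png

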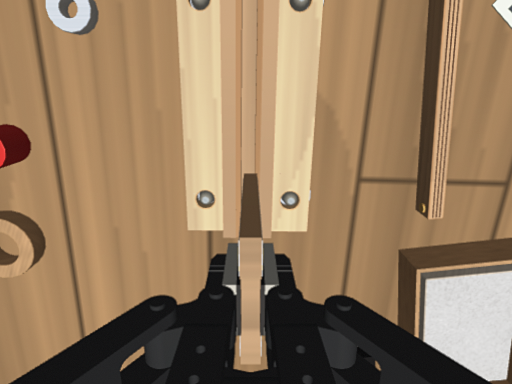

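{"api": "play_rows", "payload": {"slide": [[0.37, 0, -0.24], [0, 0, 0], [0, 0, 0], [0, 0, 0], [0, 0, 0], [0, 0, 0]], "yaw": [0.6, 0, 0, 0, 0, 0], "grip": [1, 1, 1, 1, 1, 1]}}

```text
time: 48.55
tool_pos: [0.6151, -0.0425, 0.2228]
tool_rot: [-0.504, 0.504, -0.496, 0.496]
contact_force: [0.4, 0.2, -1.6]
gripper_width: 0.085
```

```bash
python3 - <<'E'
from h import *
np.set_printoptions(precision=4,suppress=True)
f=grab("wrist","pics/w32.png");go([.6149,-.0413,.21],.99)
crop(f,170,0,330,240,2.5,"pics/w32c.png")
g=cv2.cvtColor(f["image"],cv2.COLOR_RGB2GRAY).astype(int)
for v in (20,100,170): print(v,g[v-3:v+4,210:290].mean(0).astype(int))
R,p,s=tool()
for v in (20,100,170):
    print(ray(f,[(250,v)],.097))
E
```

```text
at [ 0.6151 -0.0424  0.2228] jaw 0.92 -> slide cm [-0.11  1.28 -0.01] yaw -0.07 w 0.083
20 [196 199 203 208 210 210 209 209 208 208 202 184 172 172 173 173 173 173
 173 173 173 173 173 173 173 174 166 155 155 155 156 155 150 156 174 173
 171 168 166 165 164 163 162 161 159 159 158 140 117 144 146 146 147 151
 163 174 173 173 173 173 173 173 173 173 173 173 173 172 172 184 206 207
 208 209 211 211 209 208 207 206]
100 [204 203 203 202 201 198 197 199 203 208 211 212 205 184 168 168 169 169
 169 169 169 170 169 169 169 170 169 163 155 155 156 155 147 151 174 174
 171 169 166 165 166 166 165 163 162 161 154 133 130 147 148 147 151 161
 170 170 169 169 169 169 169 169 169 169 169 168 168 185 211 214 214 214
 213 212 210 208 206 205 204 204]
170 [213 211 210 210 211 210 208 204 202 203 207 211 215 216 204 174 165 165
 166 166 166 166 166 166 166 166 166 165 161 156 155 156 156 149 149 166
 167 165 164 163 163 163 163 161 161 160 147 136 150 151 150 151 158 167
 167 166 166 166 166 166 166 166 166 165 165 177 203 216 214 211 210 208
 205 203 202 202 201 201 202 203]
[[0.6119 0.0783 0.097 ]]
[[0.6128 0.0255 0.097 ]]
[[ 0.6137 -0.0275  0.097 ]]
```

View pics/w32c.png

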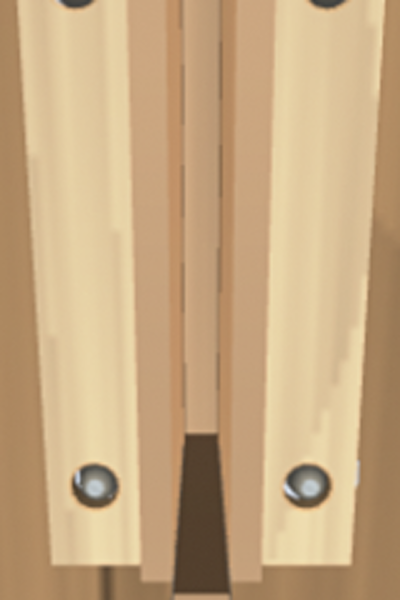

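{"api": "play_rows", "payload": {"slide": [[-0.1, 1.5, 0], [0, 2, 0], [0, 1.5, 0], [0, 0, 0], [0, 0, 0], [0, 0, 0], [0, 0, 0]], "yaw": [0, 0, 0, 0, 0, 0, 0], "grip": [1, 1, 1, 1, 1, 1, 1]}}

```text
time: 49.3
tool_pos: [0.6158, -0.0416, 0.1741]
tool_rot: [0.504, -0.504, 0.495, -0.497]
contact_force: [-0.3, -0.3, -0.4]
gripper_width: 0.086
```

```bash
python3 - <<'E'
from h import *
f=grab("wrist","pics/w33.png");go([.6149,-.0413,.1465],.99)
crop(f,170,0,330,240,2.5,"pics/w33c.png")
s=grab("side"); crop(s,180,90,340,230,4,"pics/s6.png")
E
```

```text
at [ 0.6157 -0.0415  0.174 ] jaw 0.92 -> slide cm [-0.03  2.75 -0.08] yaw -0.07 w 0.083
```

View pics/w33c.png

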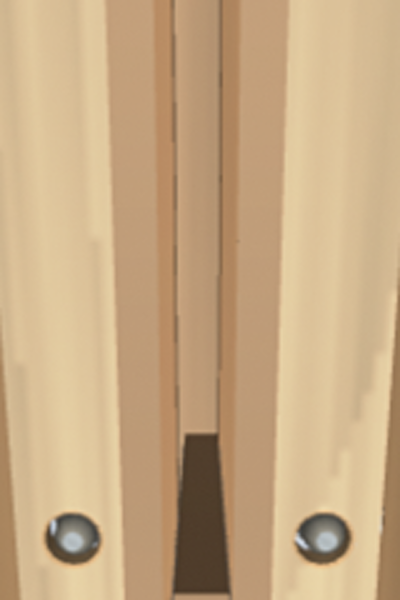

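View pics/s6.png

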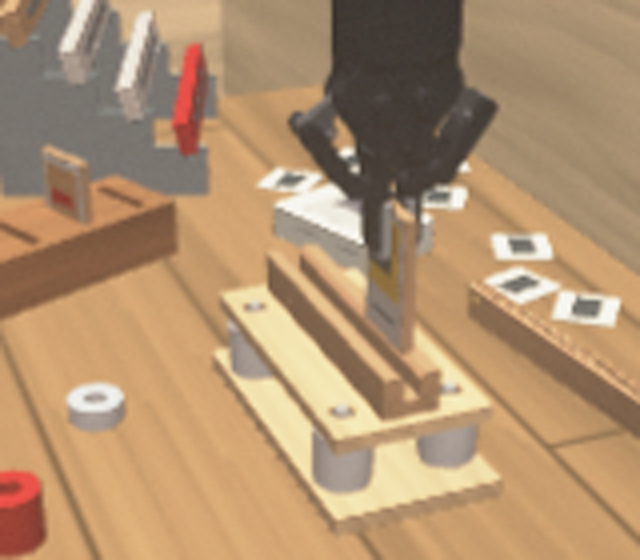

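{"api": "play_rows", "payload": {"slide": [[0, 0.8, -0.03], [0, 0.8, 0], [0, 0.6, 0], [0, 0, 0], [0, 0, 0], [0, 0, 0]], "yaw": [0, 0, 0, 0, 0, 0], "grip": [1, 1, 1, 1, 1, 1]}}

```text
time: 50.0
tool_pos: [0.6149, -0.0414, 0.151]
tool_rot: [0.504, -0.504, 0.496, -0.496]
contact_force: [-0.5, 0.3, 0.3]
gripper_width: 0.084
```

```bash
python3 - <<'E'
from h import *
f=grab("wrist","pics/w34.png");go([.6149,-.0413,.1465],.99); print(readout.state()["contact_force"])
s=grab("side"); crop(s,180,90,340,230,4,"pics/s7.png")
E
```

```text
at [ 0.615  -0.0415  0.1512] jaw 0.92 -> slide cm [-0.02  0.47 -0.01] yaw -0.07 w 0.084
[-0.04398883  0.61437892 -0.75899105]
```

View pics/s7.png

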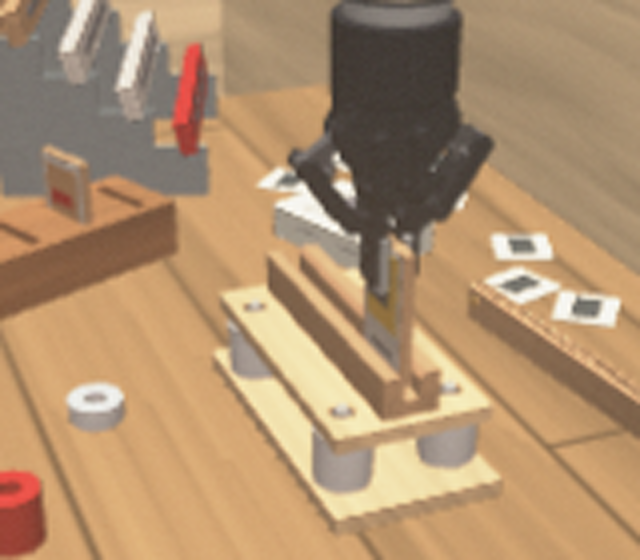

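{"api": "play_rows", "payload": {"slide": [[0, 0.4, 0], [0, 0, 0], [0, 0, 0], [0, 0, 0], [0, 0, 0], [0, 0, 0], [0, 0, 0], [0, -1.5, 0], [0, -3, 0], [0, -3.5, 0], [0, 0, 0], [0, 0, 0]], "yaw": [0, 0, 0, 0, 0, 0, 0, 0, 0, 0, 0, 0], "grip": [1, 1, 1, 0.2, 0.2, 0.2, 0.2, 0.2, 0.2, 0.2, 0.2, 0.2]}}

```text
time: 51.3
tool_pos: [0.6157, -0.0416, 0.2296]
tool_rot: [0.505, -0.503, 0.495, -0.497]
contact_force: [0.2, 0.4, 0.5]
gripper_width: 0.404
```

```bash
python3 - <<'E'
from h import *
f=grab("wrist","pics/w35.png");go([.4963,.3589,.19]); go([.4963,.3589,.19],23.2)
s=grab("side"); crop(s,180,90,340,230,4,"pics/s8.png")
E
```

```text
at [ 0.6149 -0.0415  0.2277] jaw 0.92 -> slide cm [-40.22   3.74 -11.22] yaw 0 w 0.404
at [ 0.6149 -0.0415  0.2277] jaw 0.92 -> slide cm [-41.47   3.74   4.87] yaw -22.28 w 0.404
```

View pics/s8.png

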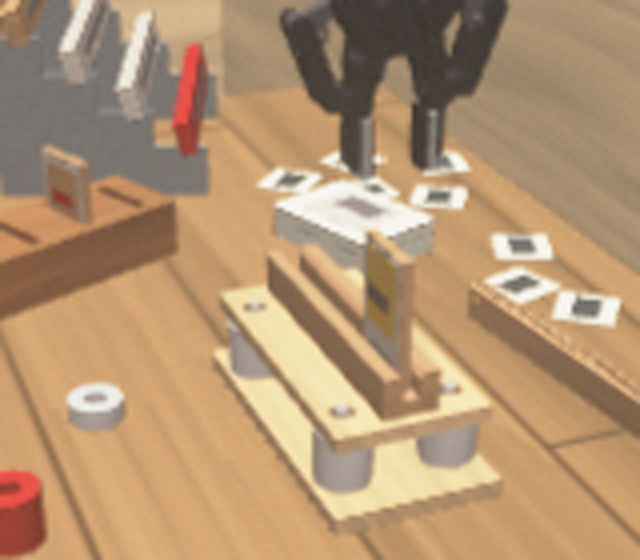

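View pics/w35.png

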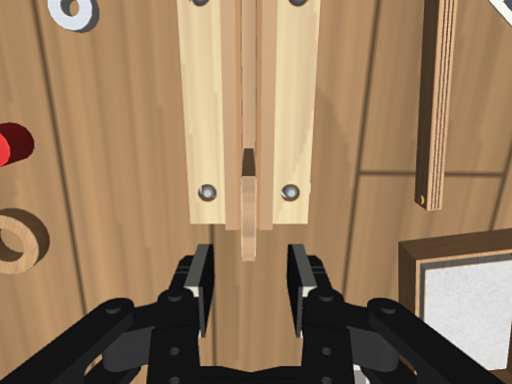

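{"api": "play_rows", "payload": {"slide": [[-4.1, 0, -1.15], [-4.1, 0, -1.15], [-4.1, 0, -1.15], [-4.1, 0, -1.15], [-4.1, 0, -1.15], [-4.1, 0, -1.15], [-4.1, 0, -1.1], [-4.1, 0, -1.1], [-4.1, 0, -1.1], [-3.4, 0, -1], [0, 0, 0], [0, 0, 0]], "yaw": [0, 0, 0, 0, 0, 0, 0, 0, 0, 0, 0, 0], "grip": [0.2, 0.2, 0.2, 0.2, 0.2, 0.2, 0.2, 0.2, 0.2, 0.2, 0.2, 0.2]}}

```text
time: 52.6
tool_pos: [0.4954, 0.3598, 0.2252]
tool_rot: [-0.503, 0.505, -0.496, 0.495]
contact_force: [-0.1, -0.9, -0.1]
gripper_width: 0.402
```

{"api": "play_rows", "payload": {"slide": [[0, 0, 0], [0, 0, 0], [0, 0, 0], [0, 0, 0], [0, 0, 0]], "yaw": [-7.4, -7.4, -7.4, 0, 0], "grip": [0.2, 0.2, 0.2, 0.2, 0.2]}}

```text
time: 53.1
tool_pos: [0.4965, 0.3586, 0.2262]
tool_rot: [-0.589, 0.59, -0.391, 0.391]
contact_force: [-1.0, -0.4, -0.3]
gripper_width: 0.402
```

```bash
python3 - <<'E'
from h import *
go([.4963,.3589,.13],23.2)
E
```

```text
at [0.4965 0.3586 0.2262] jaw 22.88 -> slide cm [-0.04  9.62 -0.  ] yaw -0.32 w 0.402
```

{"api": "play_rows", "payload": {"slide": [[0, 3, 0], [0, 3, 0], [0, 3, 0], [0, 0, 0], [0, 0, 0], [0, 0, 0], [0, 0, 0]], "yaw": [-0.3, 0, 0, 0, 0, 0, 0], "grip": [0.2, 0.2, 0.2, 0.2, 0.2, 0.2, 0.2]}}

```text
time: 53.8
tool_pos: [0.4976, 0.3603, 0.1394]
tool_rot: [0.592, -0.59, 0.388, -0.389]
contact_force: [0.4, -0.0, 0.2]
gripper_width: 0.399
```

```bash
python3 - <<'E'
from h import *
f=grab("wrist","pics/w36.png");go([.4963,.3589,.08],23.2);print(proj(f,[.4963,.3589,.102]))
E
```

```text
at [0.4974 0.3603 0.1391] jaw 23.4 -> slide cm [ 0.09  5.91 -0.18] yaw 0.2 w 0.401
[[248.3292151  237.64120478]]
```

View pics/w36.png

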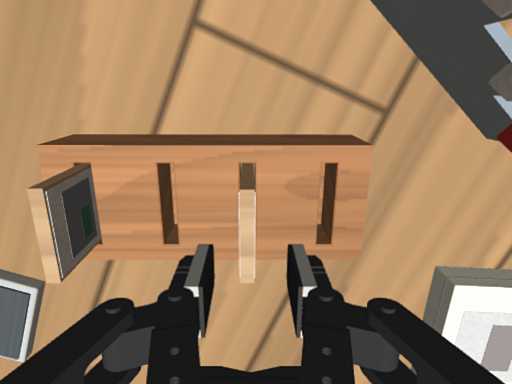

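{"api": "play_rows", "payload": {"slide": [[0.05, 2, -0.15], [0, 2, 0], [0, 1.9, 0], [0, 0, 0], [0, 0, 0], [0, 0, 0], [0, 0, 0], [0, 0, 0], [0, 0, 0], [0, 0, 0]], "yaw": [0.2, 0, 0, 0, 0, 0, 0, 0, 0, 0], "grip": [0.2, 0.2, 0.2, 0.2, 0.2, 1, 1, 1, 1, 1]}}

```text
time: 54.85
tool_pos: [0.4962, 0.3593, 0.0798]
tool_rot: [0.591, -0.589, 0.389, -0.39]
contact_force: [-0.5, -0.1, 6.1]
gripper_width: 0.082
```

```bash
python3 - <<'E'
from h import *
go([.4963,.3589,.08],23.2);print(readout.state()["contact_force"])
E
```

```text
at [0.4962 0.3593 0.0798] jaw 23.22 -> slide cm [ 0.04 -0.02 -0.01] yaw 0.02 w 0.082
[-0.49200349 -0.12849711  6.12434368]
```

{"api": "play_rows", "payload": {"slide": [[0, -1, 0], [0, -2.5, 0], [0, -3.5, 0], [0, -4, 0], [0, -3.5, 0], [0, 0, 0], [0, 0, 0], [0, 0, 0], [0, 0, 0], [0, 0, 0]], "yaw": [0, 0, 0, 0, 0, 7.4, 7.4, 7.4, 0, 0], "grip": [1, 1, 1, 1, 1, 1, 1, 1, 1, 1]}}

```text
time: 55.85
tool_pos: [0.4949, 0.3586, 0.2228]
tool_rot: [-0.505, 0.505, -0.495, 0.495]
contact_force: [0.0, 0.2, -1.6]
gripper_width: 0.086
```

```bash
python3 - <<'E'
from h import *
f=grab("wrist","pics/w37.png");go([.6138,.0237,.222],.99)
E
```

```text
at [0.4949 0.3586 0.2227] jaw 1.15 -> slide cm [33.69  0.07 11.31] yaw 0.16 w 0.084
```

View pics/w37.png

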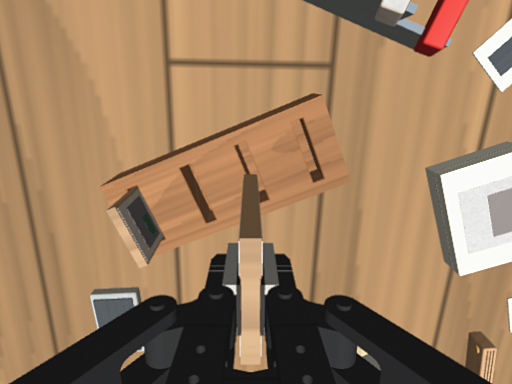

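{"api": "play_rows", "payload": {"slide": [[4.1, -0.5, 1.4], [4.1, -0.5, 1.4], [4.1, -0.5, 1.4], [4.1, -0.5, 1.4], [4.1, 0, 1.4], [4.1, 0, 1.4], [4.1, 0, 1.4], [4.1, 0, 1.4], [0.5, 0, 0.1], [0, 0, 0], [0, 0, 0], [0, 0, 0]], "yaw": [0.15, 0, 0, 0, 0, 0, 0, 0, 0, 0, 0, 0], "grip": [1, 1, 1, 1, 1, 1, 1, 1, 1, 1, 1, 1]}}

```text
time: 57.1
tool_pos: [0.6129, 0.0289, 0.2428]
tool_rot: [0.504, -0.504, 0.496, -0.495]
contact_force: [0.3, 0.3, -0.3]
gripper_width: 0.079
```

```bash
python3 - <<'E'
from h import *
f=grab("wrist","pics/w38.png");go([.6138,.0237,.1465],.99)
E
```

```text
at [0.6129 0.0289 0.2428] jaw 0.99 -> slide cm [0.52 9.63 0.08] yaw 0.0 w 0.086
```

View pics/w38.png

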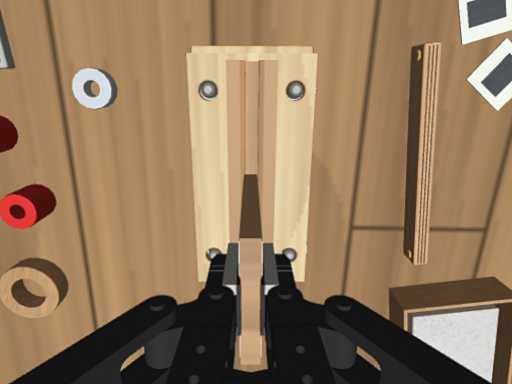

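{"api": "play_rows", "payload": {"slide": [[0.5, 0, 0.08], [0, 1.5, 0], [0, 2.5, 0], [0, 2.5, 0], [0, 0, 0], [0, 0, 0], [0, 0, 0], [0, 0, 0]], "yaw": [0, 0, 0, 0, 0, 0, 0, 0], "grip": [1, 1, 1, 1, 1, 1, 1, 1]}}

```text
time: 57.95
tool_pos: [0.6151, 0.0224, 0.1797]
tool_rot: [0.504, -0.503, 0.495, -0.497]
contact_force: [0.4, 0.1, -0.2]
gripper_width: 0.086
```

```bash
python3 - <<'E'
from h import *
f=grab("wrist","pics/w39.png");go([.6138,.0237,.1465],.99)
crop(f,170,0,330,240,2.5,"pics/w39c.png"); s=grab("side"); crop(s,180,90,340,230,4,"pics/s9.png")
E
```

```text
at [0.615  0.0224 0.1796] jaw 0.87 -> slide cm [-0.13  3.31 -0.13] yaw -0.12 w 0.081
```

View pics/w39c.png

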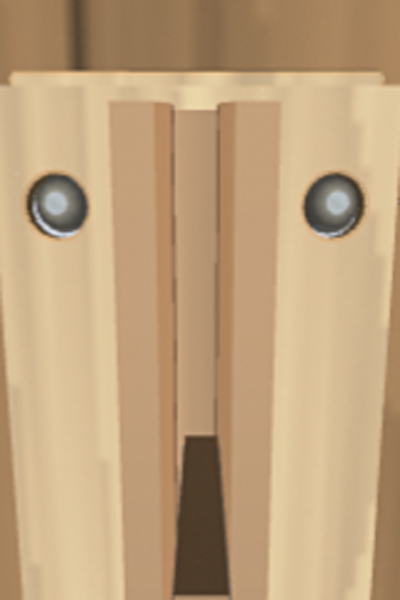

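View pics/s9.png

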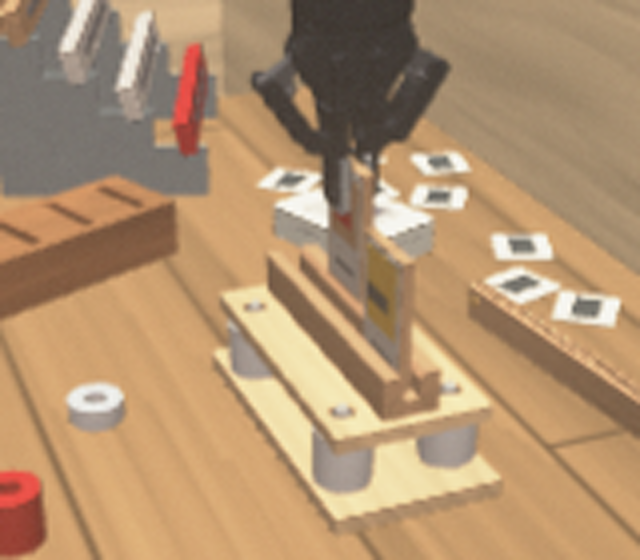

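{"api": "play_rows", "payload": {"slide": [[-0.12, 0, -0.12], [0, 0.9, 0], [0, 0.9, 0], [0, 0.9, 0], [0, 0, 0], [0, 0, 0], [0, 0, 0]], "yaw": [0, 0, 0, 0, 0, 0, 0], "grip": [1, 1, 1, 1, 1, 1, 1]}}

```text
time: 58.75
tool_pos: [0.6129, 0.0236, 0.1509]
tool_rot: [-0.504, 0.504, -0.496, 0.496]
contact_force: [-0.4, -0.0, 0.0]
gripper_width: 0.083
```

```bash
python3 - <<'E'
from h import *
go([.6138,.0237,.1465],.99);print(readout.state()["contact_force"])
s=grab("side"); crop(s,180,90,340,230,4,"pics/s10.png")
E
```

```text
at [0.6129 0.0236 0.1509] jaw 0.86 -> slide cm [-0.01  0.44  0.09] yaw -0.13 w 0.083
[-0.40708586 -0.01361024  0.04317945]
```

View pics/s10.png

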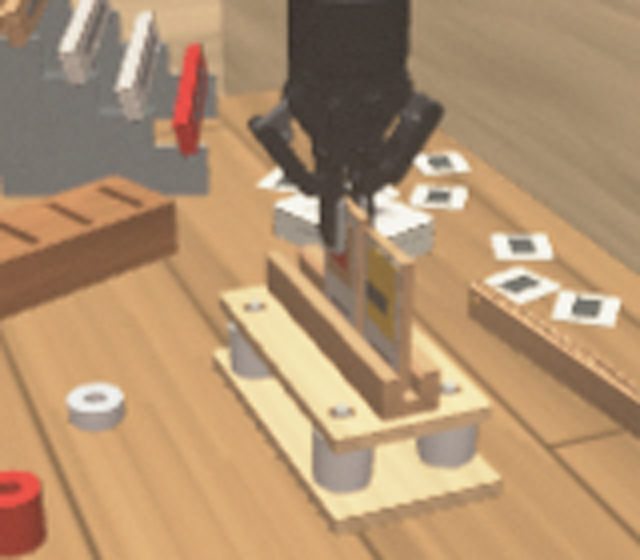

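{"api": "play_rows", "payload": {"slide": [[0, 0.4, 0.05], [0, 0, 0], [0, 0, 0], [0, 0, 0], [0, 0, 0], [0, 0, 0], [0, 0, 0], [0, -1.5, 0], [0, -3, 0], [0, -3.5, 0], [0, 0, 0], [0, 0, 0]], "yaw": [0, 0, 0, 0, 0, 0, 0, 0, 0, 0, 0, 0], "grip": [1, 1, 1, 0.2, 0.2, 0.2, 0.2, 0.2, 0.2, 0.2, 0.2, 0.2]}}

```text
time: 60.0
tool_pos: [0.6144, 0.0236, 0.2296]
tool_rot: [0.505, -0.503, 0.495, -0.497]
contact_force: [-0.7, 0.3, -0.8]
gripper_width: 0.395
```

```bash
python3 - <<'E'
from h import *
f=grab("wrist","pics/w40.png");go([.3947,.3155,.225]); go([.3947,.3155,.19],23.2)
s=grab("side"); crop(s,180,90,340,230,4,"pics/s11.png")
E
```

```text
at [0.6135 0.0236 0.2276] jaw 0.87 -> slide cm [-29.51   0.24 -21.44] yaw 0 w 0.402
at [0.6135 0.0236 0.2276] jaw 0.87 -> slide cm [-35.45   3.74  -8.62] yaw -22.33 w 0.402
```

View pics/w40.png

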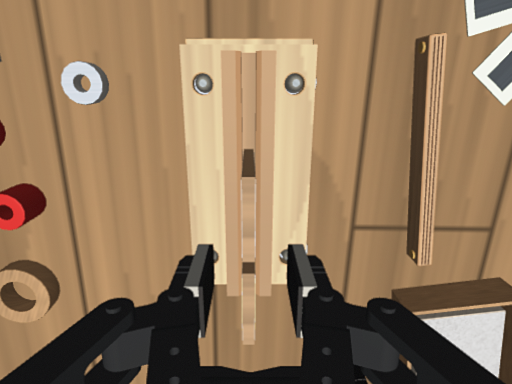

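View pics/s11.png

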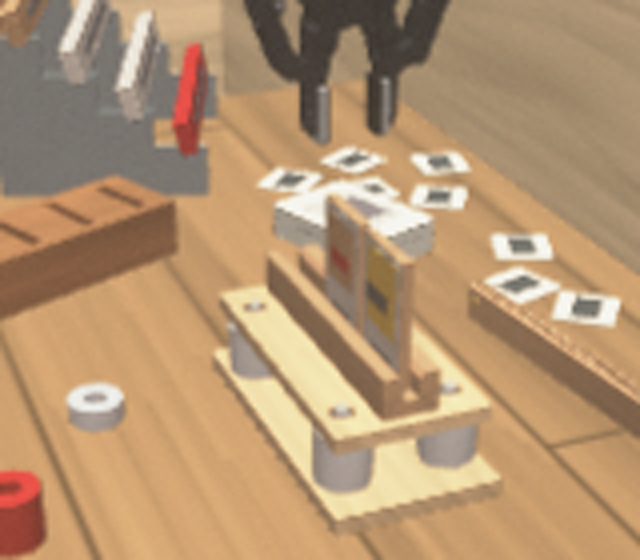

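{"api": "play_rows", "payload": {"slide": [[-3.7, 0, -2.7], [-3.7, 0, -2.7], [-3.7, 0, -2.7], [-3.7, 0, -2.7], [-3.7, 0, -2.7], [-3.7, 0, -2.7], [-3.7, 0, -2.7], [-3.6, 0, -2.5], [0, 0, 0], [0, 0, 0]], "yaw": [0, 0, 0, 0, 0, 0, 0, 0, 0, 0], "grip": [0.2, 0.2, 0.2, 0.2, 0.2, 0.2, 0.2, 0.2, 0.2, 0.2]}}

```text
time: 61.1
tool_pos: [0.394, 0.3155, 0.2255]
tool_rot: [-0.504, 0.505, -0.496, 0.496]
contact_force: [-0.2, 0.1, 0.6]
gripper_width: 0.399
```

{"api": "play_rows", "payload": {"slide": [[0, 0, 0], [0, 0, 0], [0, 0, 0], [0, 0, 0], [0, 0, 0]], "yaw": [-7.45, -7.45, -7.45, 0, 0], "grip": [0.2, 0.2, 0.2, 0.2, 0.2]}}

```text
time: 61.6
tool_pos: [0.3955, 0.3144, 0.2263]
tool_rot: [-0.589, 0.59, -0.391, 0.39]
contact_force: [0.3, 0.1, 0.1]
gripper_width: 0.4
```

```bash
python3 - <<'E'
from h import *
go([.3947,.3155,.135],23.2)
E
```

```text
at [0.3955 0.3144 0.2263] jaw 22.96 -> slide cm [-0.14  9.13 -0.02] yaw -0.24 w 0.4
```

{"api": "play_rows", "payload": {"slide": [[-0.1, 3, 0], [0, 3, 0], [0, 3, 0], [0, 0, 0], [0, 0, 0], [0, 0, 0], [0, 0, 0]], "yaw": [-0.2, 0, 0, 0, 0, 0, 0], "grip": [0.2, 0.2, 0.2, 0.2, 0.2, 0.2, 0.2]}}

```text
time: 62.3
tool_pos: [0.3959, 0.317, 0.1391]
tool_rot: [0.592, -0.59, 0.388, -0.389]
contact_force: [-0.2, -0.6, 0.2]
gripper_width: 0.398
```

```bash
python3 - <<'E'
from h import *
f=grab("wrist","pics/w41.png");go([.3947,.3155,.08],23.2);print(proj(f,[.3947,.3155,.102]))
E
```

```text
at [0.3957 0.3169 0.1388] jaw 23.4 -> slide cm [ 0.09  5.88 -0.16] yaw 0.2 w 0.401
[[248.58361444 237.9624497 ]]
```

View pics/w41.png

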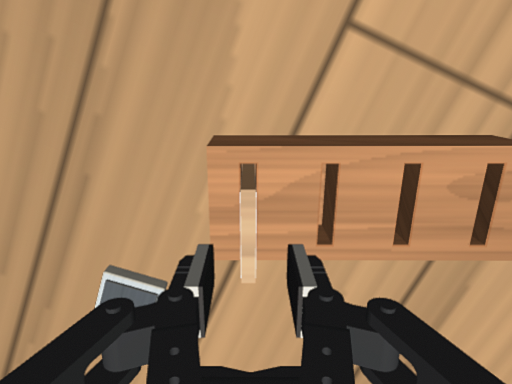

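{"api": "play_rows", "payload": {"slide": [[0.05, 2, -0.12], [0, 2, 0], [0, 1.9, 0], [0, 0, 0], [0, 0, 0], [0, 0, 0], [0, 0, 0], [0, 0, 0], [0, 0, 0], [0, 0, 0]], "yaw": [0.2, 0, 0, 0, 0, 0, 0, 0, 0, 0], "grip": [0.2, 0.2, 0.2, 0.2, 0.2, 1, 1, 1, 1, 1]}}

```text
time: 63.35
tool_pos: [0.3948, 0.3161, 0.0796]
tool_rot: [0.591, -0.589, 0.389, -0.39]
contact_force: [0.1, -0.3, 6.1]
gripper_width: 0.081
```

{"api": "play_rows", "payload": {"slide": [[0, -1, 0], [0, -2.5, 0], [0, -3.5, 0], [0, -4, 0], [0, -4.5, 0], [0, 0, 0], [0, 0, 0], [0, 0, 0], [0, 0, 0], [0, 0, 0]], "yaw": [0, 0, 0, 0, 0, 7.4, 7.4, 7.4, 0, 0], "grip": [1, 1, 1, 1, 1, 1, 1, 1, 1, 1]}}

```text
time: 64.35
tool_pos: [0.3934, 0.3152, 0.2328]
tool_rot: [-0.505, 0.505, -0.495, 0.495]
contact_force: [-0.4, -1.1, 0.0]
gripper_width: 0.085
```

```bash
python3 - <<'E'
from h import *
f=grab("wrist","pics/w42.png");go([.6127,.0887,.232],.99)
E
```

```text
at [0.3934 0.3152 0.2327] jaw 1.15 -> slide cm [23.03  0.07 21.53] yaw 0.16 w 0.084
```

View pics/w42.png

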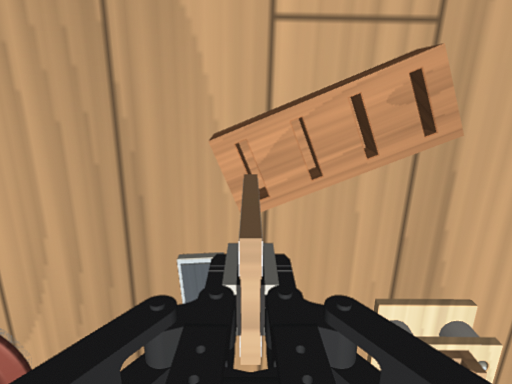

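{"api": "play_rows", "payload": {"slide": [[3.2, -0.3, 3.1], [3.2, -0.3, 3.1], [3.2, -0.3, 3.1], [3.2, 0, 3.1], [3.2, 0, 3.1], [3.2, 0, 3.1], [3.2, 0, 2.9], [0, 0, 0], [0, 0, 0], [0, 0, 0]], "yaw": [0.15, 0, 0, 0, 0, 0, 0, 0, 0, 0], "grip": [1, 1, 1, 1, 1, 1, 1, 1, 1, 1]}}

```text
time: 65.4
tool_pos: [0.6115, 0.0954, 0.2415]
tool_rot: [-0.504, 0.504, -0.496, 0.496]
contact_force: [-0.8, 0.3, -0.7]
gripper_width: 0.08
```

```bash
python3 - <<'E'
from h import *
f=grab("wrist","pics/w43.png");go([.6127,.0887,.1465],.99)
E
```

```text
at [0.6114 0.0957 0.2417] jaw 0.98 -> slide cm [0.71 9.52 0.12] yaw -0.01 w 0.085
```

View pics/w43.png

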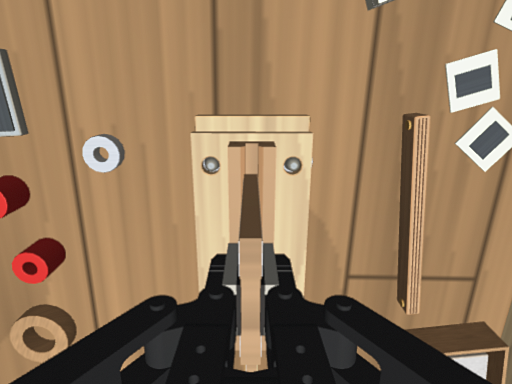

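{"api": "play_rows", "payload": {"slide": [[0.65, 0, 0.08], [0, 0, 0], [0, 1.5, 0], [0, 2.5, 0], [0, 2.3, 0], [0, 0, 0], [0, 0, 0], [0, 0, 0], [0, 0, 0], [0, 0, 0]], "yaw": [0, 0, 0, 0, 0, 0, 0, 0, 0, 0], "grip": [1, 1, 1, 1, 1, 1, 1, 1, 1, 1]}}

```text
time: 66.45
tool_pos: [0.6137, 0.0883, 0.1802]
tool_rot: [0.504, -0.503, 0.496, -0.497]
contact_force: [-1.0, 0.3, -0.7]
gripper_width: 0.084
```

```bash
python3 - <<'E'
from h import *
f=grab("wrist","pics/w44.png");go([.6127,.0887,.1465],.99)
crop(f,170,0,330,240,2.5,"pics/w44c.png"); s=grab("side"); crop(s,180,90,340,230,4,"pics/s12.png")
E
```

```text
at [0.6136 0.0883 0.1799] jaw 0.87 -> slide cm [-0.04  3.34 -0.09] yaw -0.12 w 0.085
```

View pics/w44c.png

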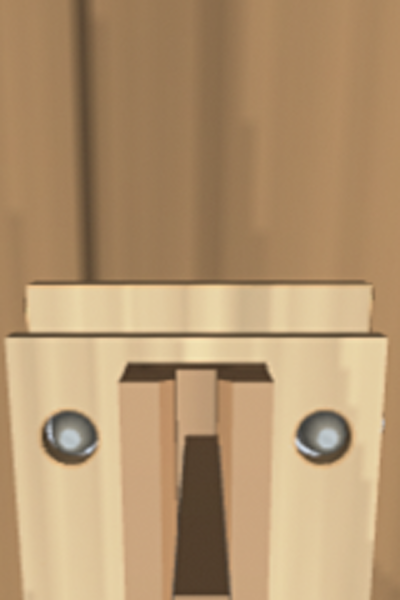

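View pics/s12.png

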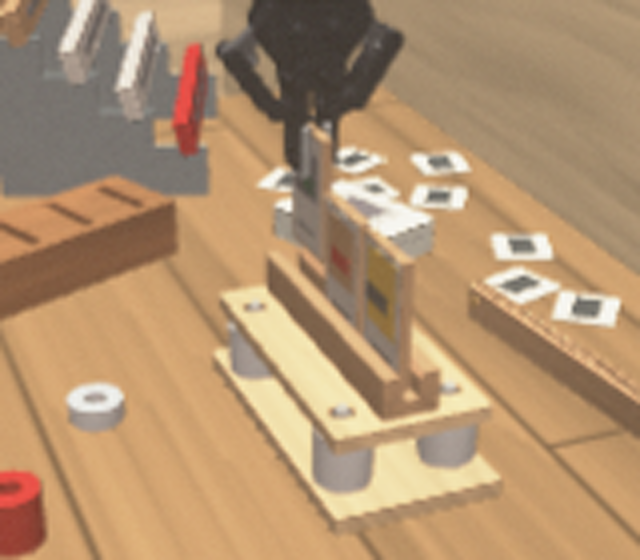

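{"api": "play_rows", "payload": {"slide": [[-0.04, 0, -0.08], [0, 0.9, 0], [0, 0.9, 0], [0, 0.9, 0], [0, 0, 0], [0, 0, 0], [0, 0, 0]], "yaw": [0, 0, 0, 0, 0, 0, 0], "grip": [1, 1, 1, 1, 1, 1, 1]}}

```text
time: 67.25
tool_pos: [0.6123, 0.0886, 0.152]
tool_rot: [0.504, -0.504, 0.496, -0.496]
contact_force: [-0.3, -0.4, -0.3]
gripper_width: 0.082
```

```bash
python3 - <<'E'
from h import *
go([.6127,.0887,.1465],.99);print(readout.state()["contact_force"])
s=grab("side"); crop(s,180,90,340,230,4,"pics/s13.png")
E
```

```text
at [0.6123 0.0886 0.152 ] jaw 0.87 -> slide cm [-0.01  0.55  0.04] yaw -0.12 w 0.082
[-0.26545088 -0.39628038 -0.27838067]
```

View pics/s13.png

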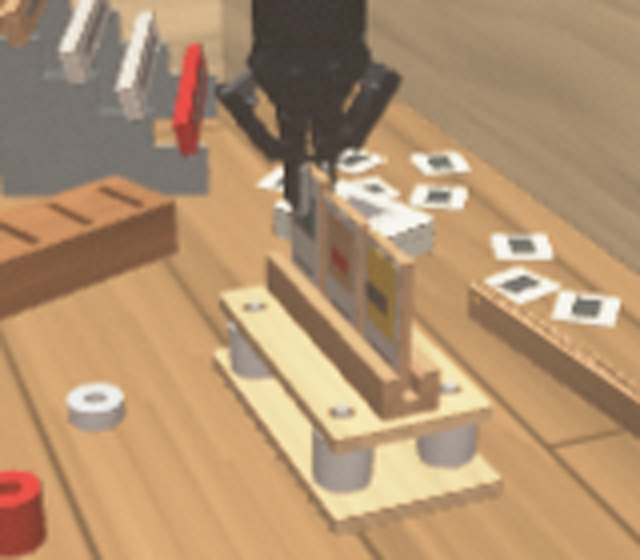

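{"api": "play_rows", "payload": {"slide": [[0, 0.5, 0.03], [0, 0, 0], [0, 0, 0], [0, 0, 0], [0, 0, 0], [0, 0, 0], [0, 0, 0], [0, -1.5, 0], [0, -3, 0], [0, -4, 0], [0, -2, 0], [0, 0, 0]], "yaw": [0, 0, 0, 0, 0, 0, 0, 0, 0, 0, 0, 0], "grip": [1, 1, 1, 0.2, 0.2, 0.2, 0.2, 0.2, 0.2, 0.2, 0.2, 0.2]}}

```text
time: 68.5
tool_pos: [0.6149, 0.0887, 0.2584]
tool_rot: [0.506, -0.501, 0.494, -0.499]
contact_force: [1.1, -0.7, 0.6]
gripper_width: 0.404
```

{"api": "play_rows", "payload": {"slide": [[-3, 0, 0], [-4, 0, 0], [-4, 0, 0], [-4, 0, 0], [-4, 0, 0], [0, 0, 0], [0, 0, 0], [0, 0, 0]], "yaw": [0, 0, 0, 0, 0, 0, 0, 0], "grip": [0.2, 0.2, 0.2, 0.2, 0.2, 0.2, 0.2, 0.2]}}

```text
time: 69.3
tool_pos: [0.6095, 0.2777, 0.2512]
tool_rot: [-0.503, 0.504, -0.496, 0.496]
contact_force: [0.3, -0.7, 0.1]
gripper_width: 0.399
```

```bash
python3 - <<'E'
from h import *
s=grab("side","pics/sF.png"); crop(s,180,90,340,230,4,"pics/s14.png"); t=grab("top","pics/tF.png"); crop(t,180,130,310,220,5,"pics/t14.png")
E
```

```text
(no output)
```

View pics/s14.png

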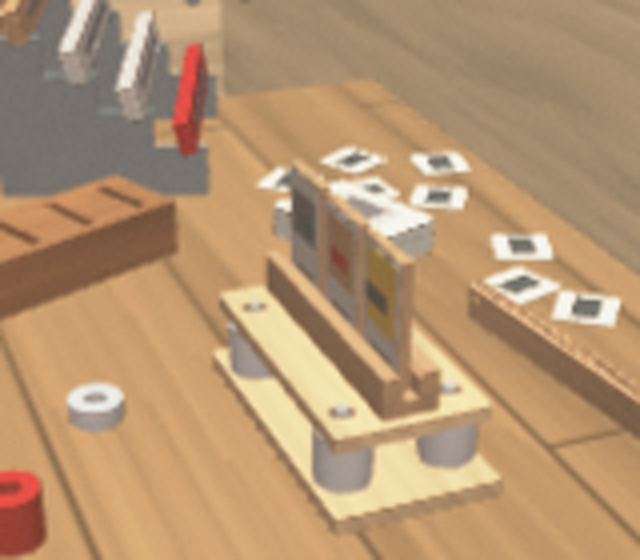

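View pics/t14.png

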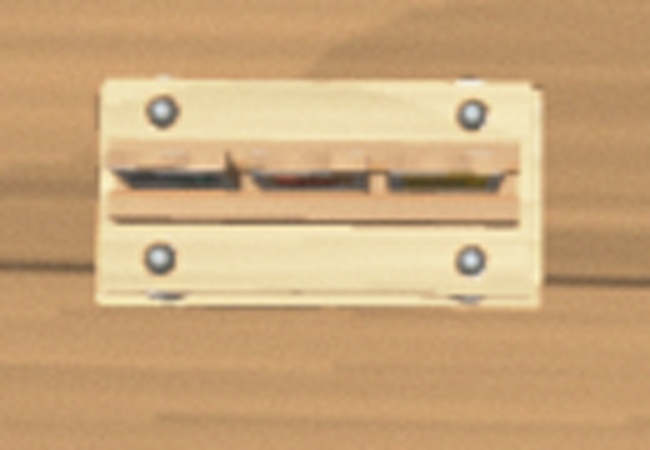

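View pics/tF.png

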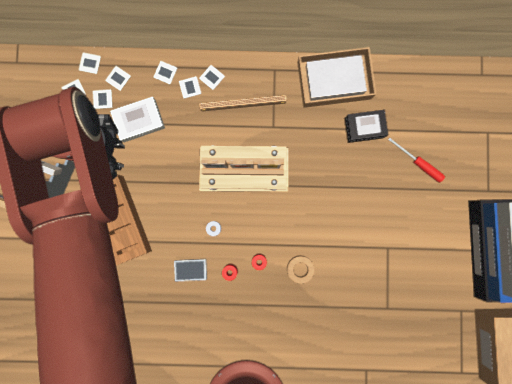

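```bash
python3 - <<'E'
from h import *
np.set_printoptions(precision=1,suppress=True)
s=grab("side");a=np.radians(.99)
for y in (-.093,-.037,.093):
  X=np.array([.6146-.0175*y,.0237+y,.169]); q=proj(s,[X]); print(q,(q-[180,90])*4)
E
```

```text
[[282.  155.2]] [[407.8 260.9]]
[[272.4 146.6]] [[369.4 226.3]]
[[253.3 129.4]] [[293.3 157.6]]
```

```bash
python3 -c "
from plant import workorder; print(workorder.job_done())"
```

```text
the job is handed in; nothing more can be done
None
```

The ledge is assembled on its base and all three picture panels stand in its groove. I handed the job in at about 69 s of the 210 s allowed; no verdict was reported.

- **Sleeves:** all four tall sleeves went down over the studs. One had been knocked about 3 cm aside before I reached it, so I measured it again and picked it up from its new place.
- **Ledge:** it sits on the four sleeves with the studs showing in its holes.
- **Panels:** the three panels stand side by side, at about -65, 0 and +65 mm along the groove.

**Last checks:** In the final side picture, the panels' top corners fall within about 2 pixels of where fully seated panels should be. The short sleeve and the other goods look unmoved in the top view, apart from part of the view hidden by the arm, and the gripper was clear of everything. Contact forces stayed low, about 6 N at most in the readings I saw.

**Disagreement:** the top and wrist cameras differed by about 1.7 mm in x, which is within the stated calibration. I used the wrist camera for all the fits. No check failed.

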